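# Fasten the undone toggle latch of an instrument case

## Robot

A 6-joint arm with a two-finger parallel gripper is mounted at the origin on the work surface. World frame = base frame: x ahead of the robot, y to its left, z up, the work surface at z = 0. Lengths are in m, angles in rad, forces in N, time in s.
With the tool pointing down it reaches from about 0.375 to 0.9 m from the base axis. Payload 3.1 kg.
Tool frame: the origin (TCP) lies midway between the tips of the shut fingers; the grasp point (between the pads) lies 19 mm behind it (manip.grasp_offset is the distance from the TCP to the grasp point, in m); z points along the fingers, y is the line along which they close (so a half turn about z gives the same grasp; the last joint's range is limited). The gripper opens to 85 mm and grips with 20 to 120 N. Pads are 22 mm wide; open, the fingers measure 114 mm over their backs; the gripper's body (76 mm by 85 mm) begins 54 mm behind the grasp point. The pads swing forward as they close: fully open they stand 13 mm farther back than shut.
Start: joints at [-1.3, 0.527, 1.433, -0, 1.181, -0.178], TCP at [0.272, -0.563, 0.231] pointing down, gripper open.
Joint ranges: [-3.08, 3.08], [-0.75, 2.2], [0.22, 2.44], [-1.43, 4.57], [0, 2.65], [-2.85, 2.85]. Speed limits (rad/s): [2.79, 2.79, 3.14, 3.14, 3.14, 3.14].

## Interface

Orientations are given as a unit quaternion [x, y, z, w].
In Python, from station import sensors, cams, order, manip gives the robot as it stands.
- The arm moves only by the tool move_arm, never from a script. Its argument "targets" is a list of rows, each an object of numbers: "dx", "dy", "dz": the shift along the world's x, y, z normalised to -1 to 1, where 1 is 25 mm; "rx", "ry", "rz": the turn, a rotation vector about the world's x, y, z normalised to -1 to 1, where 1 is 30 degrees. A call has exactly 10 rows; each row shifts and turns the commanded pose from where the row before left it; what a row does not reach is not made up. A row lasts 1/8 s, in which the tool goes at most 62.5 mm and 10.7 degrees, less where a joint would pass 70% of its speed; a pose out of reach is approached as far as the arm can. A call with a number of a shift or a turn outside -1 to 1 is refused whole. A call with a gripper value outside its range is refused whole. "claw" is the opening in per cent of the stroke, from 0 (shut) to 100 (fully open), set as the call begins (left out, the last holds). The fingers move at their own pace and stop on an object; "newtons" is the grip in N (left out, the last holds). Time passes only in rows, so rows that do not move let the fingers close, or fill a call up. It gives the time, the measured TCP pose, the force, the opening and the grip force at its end, in the units of the state.
- sensors.sense(): the state, without advancing time (a new reading comes with each control period).
- cams.snapshot(name): name is "scene" or "top"; returns the picture (400x640x3 uint8, red, green, blue); there is no depth.
- cams.camera_model(name): a dict with "fx", "fy", "cx", "cy" (pixels), "extrinsics" (4x4, takes a point from world to camera coordinates). Camera axes: x right, y down, z forward; pixel columns grow to the right and rows downward; lengths in m; the calibration is good to about 2 mm. A picture is of the moment at which its call begins. camera_model takes no time and is no camera call.
- order.sign_off(): hands the job in; it is judged then, once.
The state is a dict: "t": time; "q": joint angles; "qd": joint speeds; "tau": joint torques, N m; "tcp_pos": TCP position; "tool_rot": TCP orientation; "force": force on the tool from outside, world axes, zero at the start; "ft_torque": the same for the moment, N m; "finger_gap": opening from 0.0 (shut) to 1.0 (fully open); "gripper_force": force on a finger pad.
Only numpy, scipy, OpenCV 4.12 (cv2) and the standard library are available. Lean on these libraries where they do the work, as an engineer would, in place of code of your own. Each camera call takes 0.05 s, during which the arm holds its last target. There are 200 camera calls.

## Task

The hearing-test kit case stands upright on the bench with its right-hand latch fast and its left-hand latch undone: fasten the left one too. Bring its wire bail over the keeper and down, draw it back under the keeper's lip until it is seated, then push the lever over past centre and press it down until it clicks and lies flat, just like the right one. It is light sheet metal and wire, so do not force it: load the keeper with no more than 12 N while you hook the bail, the lever with no more than 25 N, and leave the things lying about alone.

Things in the scene. Friction and masses are not known exactly. Their poses are not given: they have to be found in the camera images.
- case: Upright case fixed on the bench, 360 mm long (y) x 140 deep (x) x 200 high, black with aluminium edges. Origin: middle of the underside, on the parting plane; x from the near half (robot's side) to the far half, y left, z up; yaw within 0.35 rad. Latches on top, open one at y +115, fast one at -115. 38 mm high handle on the far half, |y| under 58 mm; clear 50 mm either side of the open latch.
- near_half: Case half on the robot's side, with both keepers (bases and levers are on the far half). A rubber seal holds it 4 mm off at the open latch, yielding at 34 N/mm. Origin: case x 0, y -115, z 200 mm. Its hinge is slack and it hangs askew, stiffly: its top and keeper at the open latch stand anywhere from 3.5 mm higher to 5 mm lower than the far half. This pose does not show that: feel for it.
- keeper (a point): Nominal middle of the bar when seated in the open latch's keeper: case x -27 mm now (-24 fastened), 6 mm above the far half's top; in truth from 3.5 mm higher to 5 mm lower (slack hinge). Keeper, 24 mm wide in y: 3 mm plate on the near half's top reaching 26 mm to -x of the seat (a bar lying on it has its centre 0.5 mm below the seat), and behind the seat (+x) an upright wall with a lip.
- keeper_lip (a point): Nominal upper edge of the keeper lip's free end: 6.5 mm above the seat, 5.8 mm to -x of it; height as uncertain as the seat's. The lip is 3 mm thick and overhangs the seat; the 5 mm bar has 1.5 mm play in height under it. To hook: bar over the lip, down on the plate with its centre at least 9 mm to -x of the seat, then draw it in +x until the wall stops it.
- bail: Wire bail of the open latch: U of 5 mm steel wire, 39 mm wide outside (case y), two parallel legs joined by a cross bar. Origin: middle of its pin in the lever; the bar lies 49 mm away along the bail's own -x. It stays at the angle where it is left (slight friction). It can be pinched over both legs near the bar, fingers outside, closing along case y, and turns in such a pinch.
- bail_bar (a point): Middle of the bail's cross bar, on the wire's centre line. At first 18 to 60 mm above the case top, over or beyond the keeper.
- lever_pin (a point): Middle of the open latch's lever pin, on the far half: case x 12 mm, y 115 mm, 10 mm above the case top. The lever turns about it in the case's x-z plane. The bail's pin sits on the lever 13 mm from it (with the lever flat: 13 mm to +x, 2 mm lower), so the bar can reach 62 mm from the lever pin at most.
- lever (a joint): Open lever, rad: 0 flat to +x (fastened), 1.57 upright, 2.5 end stop, leaning over the keeper. Stays where left (friction); the bail carries it along: 1.05 to 1.38 with the bail seated unloaded. Pushed 40 mm from the pin it resists up to 12 N (at about 0.8), goes slack at 0.2 (dead centre), meets a spring clip at 0.16 (6 to 17 N), clicks home under 0.05 on a hard stop. Springs back if let go.
- lever_tip (a point): On the lever's pushing face (the upper face when flat), 50 mm from the pin, at its curled end. Sheet steel lever, 24 mm wide, 57 mm long from the pin, the last 9 mm curled up; the pushing face lies 7 mm off the pin's centre.
- jar: Bystander: clear plastic jar with a white cap, 60 mm across, 75 mm high, left of the case. Origin: centre of the underside.
- dish: Bystander: white plastic dish, 120 x 90 x 22 mm, left of the case. Origin: centre of the underside.
- tweezers: Bystander: steel tweezers, 120 mm long, lying on the bench left of the case, towards the robot. Origin: the middle, underneath.
- driver: Bystander: screwdriver, 150 mm long, lying on the bench right of the case. Origin: near its middle, underneath.

How it is judged:
On the way:
1. the bail's bar is seated in the keeper: down behind the lip (under 11 mm above the case top) and drawn back to 24 to 30 mm from the parting plane, with the lever still up (x of bail_bar in the frame of case between -0.03 and -0.024 m and z of bail_bar in the frame of case below 0.211 m and value of joint lever above 0.9 rad), for 0.2 s.
At the end, for the whole second after the job is handed in: the lever lies flat within 0.04 rad of home, at rest, and the bail is hooked in the keeper and pulls on it with at least 40 N (it does so by itself when fastened) (value of joint lever below 0.04 rad and velocity of joint lever below 0.1 rad/s and contact force between bail and near_half above 40 N); the robot touches nothing.
It fails at once if while the bail is held for hooking, the keeper or the near half is pushed or pulled with more than 12 N (value of joint lever above 0.9 rad and contact force between the fingers and bail above 1 N and contact force between anything else and near_half above 12 N).
It fails at once if the lever or the case is pressed or squeezed with more than 25 N (both fingers together) once the lever is on its way down (value of joint lever below 0.9 rad and contact force between the fingers and case above 25 N).
It fails at once if a bystander is moved by more than 30 mm (distance of any of jar, dish, tweezers, driver from where it was at the start of the episode above 0.03 m).
It also fails if it takes over 72 s, if anything falls off the work surface, if the arm or the gripper's body presses on something with over 40 N, if the wrist force passes 120 N, or if a joint passes its speed limit or range.

## Working session

There is one attempt and no reset: what is moved stays moved. The work goes in short steps, Python scripts to look and compute and a tool call to move; the robot and the scene stay as the last step left them, time stands still between calls to the robot, and variables do not carry over. Pictures are saved under pics/ and viewed, at most 10 in all, crops included, and the job is handed in when it is done.

Besides the shell and the picture viewer there is one more tool, called after ">>>" by a JSON object that holds its "op" and its "data", one argument or row to a line. move_arm: Moves the arm, as the interface text tells. Scaled input: -1 to 1 covers 25 mm each way for a shift and 30 degrees each way for a turn. Its arguments: {"type":"object","properties":{"targets":{"type":"array"},"claw":{"type":"number"},"newtons":{"type":"number"}},"required":["targets"]}

```bash
ls; mkdir -p pics; python3 - <<'E'
from station import sensors, cams, manip
import cv2, numpy as np
s=sensors.sense(); print({k:np.round(v,3).tolist() for k,v in s.items()}, manip.grasp_offset)
for n in("scene","top"):
    cv2.imwrite(f"pics/{n}0.png",cams.snapshot(n)[:,:,::-1]); m=cams.camera_model(n); print({k:np.round(v,4).tolist() for k,v in m.items()})
E
```

```text
pics
{'t': 0.0, 'q': [-1.3, 0.528, 1.434, -0.0, 1.181, -0.178], 'qd': [-0.002, 0.001, 0.002, 0.0, -0.0, 0.0], 'tau': [-0.0, -44.235, -17.803, -0.0, 0.009, 0.0], 'tcp_pos': [0.272, -0.562, 0.23], 'tool_rot': [0.975, 0.223, -0.0, -0.001], 'force': [0.886, 0.654, 0.237], 'ft_torque': [-0.004, 0.048, -0.026], 'gripper_force': 0.0, 'finger_gap': 1.0} 0.0187
{'fx': 445.4149, 'fy': 445.4149, 'cx': 327.6269, 'cy': 193.8652, 'extrinsics': [[-0.3891, 0.9211, -0.0089, 0.2489], [0.804, 0.3349, -0.4915, -0.3633], [-0.4497, -0.1984, -0.8709, 1.4173], [0.0, 0.0, 0.0, 1.0]]}
{'fx': 484.6388, 'fy': 484.6388, 'cx': 319.5318, 'cy': 199.95, 'extrinsics': [[-0.0187, -0.9997, -0.0125, -0.0113], [-0.9912, 0.0202, -0.1309, 0.5608], [0.1311, 0.0099, -0.9913, 1.4385], [0.0, 0.0, 0.0, 1.0]]}
```

View pics/scene0.png

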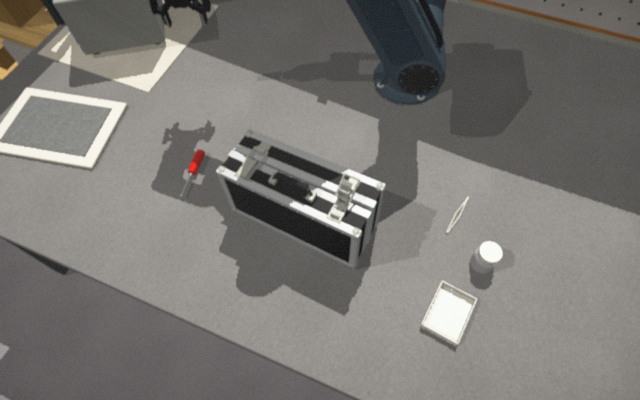

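View pics/top0.png

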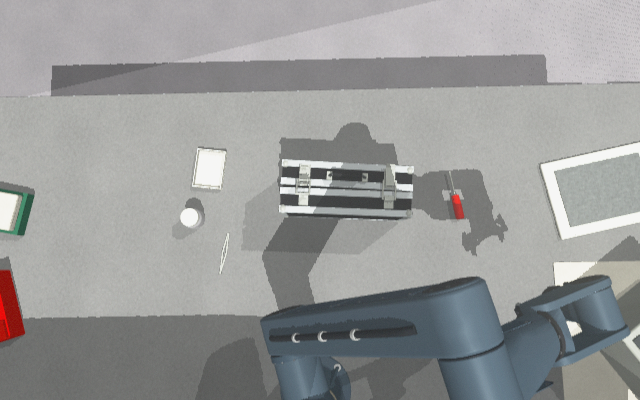

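The scene picture shows the case around (300,200), with the open latch near (343,195). The top picture shows it at (280-413, 158-218), with the open latch near (303,182). I'll enlarge both.

```bash
python3 - <<'E'
import cv2, numpy as np
a=cv2.imread("pics/top0.png")[150:225,270:425]; b=cv2.imread("pics/scene0.png")[120:270,210:395]
a=cv2.resize(a,None,fx=5,fy=5,interpolation=cv2.INTER_CUBIC); cv2.imwrite("pics/topc.png",a)
b=cv2.resize(b,None,fx=4,fy=4,interpolation=cv2.INTER_CUBIC);cv2.imwrite("pics/scenec.png",b)
E
```

```text
(no output)
```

View pics/topc.png

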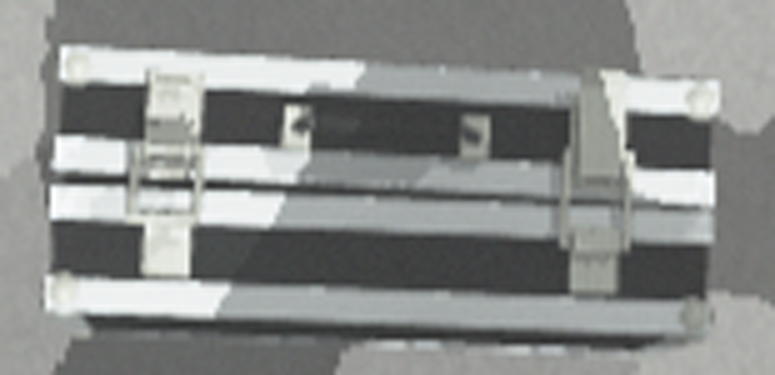

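View pics/scenec.png

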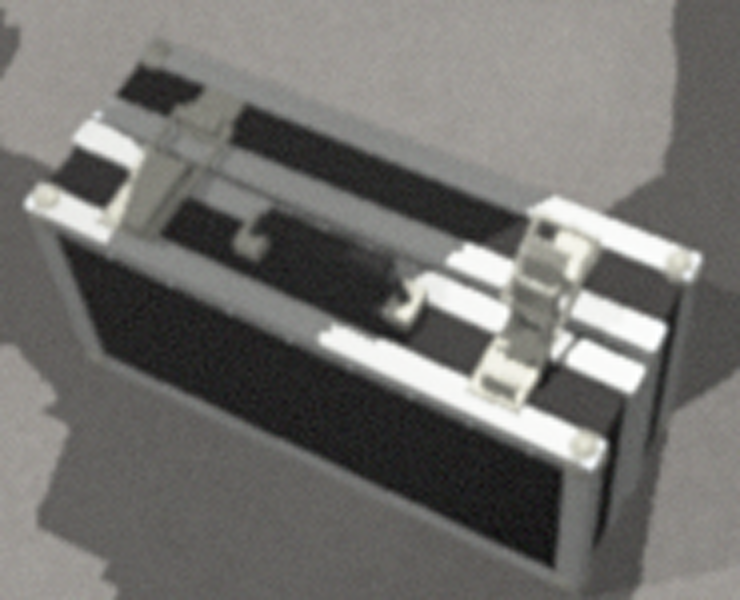

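The top crop shows the far half's corners at about (60,45) and (720,82), and the parting edge from (52,173) to (715,204). The open latch's wire U spans about (130-203, 143-220). In the scene crop the latch is at (480-595, 225-405). I'll fit the case pose and overlay it.

```bash
cat > h.py <<'E'
import cv2, numpy as np
from station import cams
M={n:cams.camera_model(n) for n in("scene","top")}
def proj(n,P):
    m=M[n];E=np.array(m["extrinsics"]);c=np.atleast_2d(P)@E[:3,:3].T+E[:3,3]
    return np.c_[m["fx"]*c[:,0]/c[:,2]+m["cx"],m["fy"]*c[:,1]/c[:,2]+m["cy"]]
def w(p,P):  # case mm -> world m
    P=np.atleast_2d(P)/1000.;c,s=np.cos(p[2]),np.sin(p[2])
    return np.c_[p[0]+c*P[:,0]-s*P[:,1],p[1]+s*P[:,0]+c*P[:,1],P[:,2]]
def pin(a): return np.array([12,210])+np.array([13*np.cos(a)+2*np.sin(a),13*np.sin(a)-2*np.cos(a)])
def lev(a,l,h=7): return np.array([12,210])+np.array([l*np.cos(a)-h*np.sin(a),l*np.sin(a)+h*np.cos(a)])
E
cat > fit.py <<'E'
from h import *
from scipy.optimize import least_squares
T=lambda u,v:((u+.5)/5-.5+270,(v+.5)/5-.5+150)
S=lambda u,v:((u+.5)/4-.5+210,(v+.5)/4-.5+120)
obs=[("top",(70,180,200),T(60,45)),("top",(70,-180,200),T(720,80)),("top",(0,180,200),T(52,173)),("top",(0,-180,200),T(715,204)),
("scene",(70,180,200),S(604,455)),("scene",(70,-180,200),S(25,202))]
f=lambda p:np.concatenate([proj(n,w(p,P))[0]-o for n,P,o in obs])
r=least_squares(f,[.57,0,0.05],loss="soft_l1");print(r.x,np.round(r.fun.reshape(-1,2),1))
np.save("pose.npy",r.x)
E
python3 fit.py
cat > ov.py <<'E'
from h import *
p=np.load("pose.npy")
def panel(img,n,c0,k,size,segs=()):
    W,H=size;M2=np.float32([[k,0,W/2-k*c0[0]],[0,k,H/2-k*c0[1]]])
    o=cv2.warpAffine(img,M2,size,flags=cv2.INTER_CUBIC)
    for P,col in segs:
        q=proj(n,w(p,P))@M2[:,:2].T+M2[:,2]
        cv2.polylines(o,[np.int32(np.round(q))],False,col,1,cv2.LINE_AA)
    return o
E
python3 - <<'E'
from ov import *
segs=[([(0,60,200),(0,180,200),(70,180,200),(70,60,200)],(0,0,255))]
segs+=[([(-27,103,206),(-27,127,206)],(255,0,0)),([(12,100,210),(12,130,210)],(0,255,0))]
rows=[]
t=cv2.imread("pics/top0.png");s=cv2.imread("pics/scene0.png")
ct=proj("top",w(p,(5,115,220)))[0];cs=proj("scene",w(p,(0,115,225)))[0];print(ct,cs)
cv2.imwrite("pics/ov1.png",np.vstack([np.hstack([panel(t,"top",ct,9,(400,300)),panel(s,"scene",cs,7,(400,300))]),np.hstack([panel(t,"top",ct,9,(400,300),segs),panel(s,"scene",cs,7,(400,300),segs)])]))
E
```

```text
[ 0.56959724 -0.09658233 -0.06737009] [[-0.2  1.3]
 [-0.3  0.3]
 [-0.1  0.9]
 [ 0.1  0.8]
 [-1.7  2.7]
 [-0.3  1.3]]
[303.54146056 183.19495672] [345.74387162 192.18229274]
```

View pics/ov1.png

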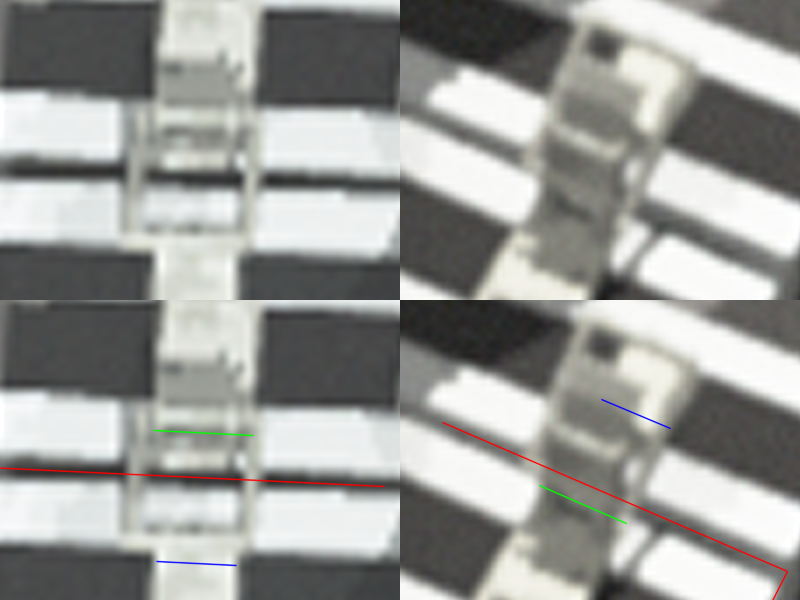

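The composite shows the bail bar in the top panel at about v=240, spanning u 125-255. In the scene panel it runs from (583,18) to (695,65). The parting edge (red) looks 1-2 px off, so I'll refine the pose with intensity profiles and triangulate the bar.

```bash
python3 - <<'E'
from ov import *
from scipy.ndimage import map_coordinates
I={n:cv2.imread(f"pics/{n}0.png").mean(2) for n in("top","scene")}
def samp(n,P): 
    q=proj(n,w(p,P)); return map_coordinates(I[n],[q[:,1],q[:,0]],order=1)
xs=np.arange(-20,90,2.)
for ys in((142,172),(62,84),(-170,-140)):
    for n in I:
        v=np.mean([samp(n,np.c_[xs,xs*0+y,xs*0+200]) for y in np.linspace(*ys,12)],0)
        print(n,ys,[f"{x:.0f}:{a:.0f}" for x,a in zip(xs,v)])
for n in I:
  for sgn in(1,-1):
    ys=np.arange(160,200,2.); v=np.mean([samp(n,np.c_[ys*0+x,sgn*ys,ys*0+200]) for x in np.linspace(25,45,8)],0)
    print(n,sgn,[f"{x:.0f}:{a:.0f}" for x,a in zip(ys,v)])
    ys=np.arange(160,200,2.); v=np.mean([samp(n,np.c_[ys*0+x,sgn*ys,ys*0+200]) for x in np.linspace(5,13,8)],0)
    print(n,sgn,'strip',[f"{x:.0f}:{a:.0f}" for x,a in zip(ys,v)])
E
```

```text
top (142, 172) ['-20:212', '-18:233', '-16:234', '-14:234', '-12:234', '-10:234', '-8:235', '-6:227', '-4:195', '-2:103', '0:71', '2:89', '4:158', '6:212', '8:235', '10:238', '12:237', '14:237', '16:237', '18:237', '20:227', '22:193', '24:129', '26:78', '28:74', '30:74', '32:74', '34:74', '36:74', '38:74', '40:74', '42:74', '44:74', '46:74', '48:74', '50:80', '52:103', '54:167', '56:212', '58:232', '60:234', '62:234', '64:232', '66:231', '68:229', '70:224', '72:201', '74:158', '76:124', '78:120', '80:120', '82:121', '84:121', '86:120', '88:120']
scene (142, 172) ['-20:240', '-18:246', '-16:246', '-14:247', '-12:247', '-10:248', '-8:242', '-6:217', '-4:165', '-2:123', '0:105', '2:104', '4:141', '6:208', '8:244', '10:249', '12:250', '14:250', '16:250', '18:250', '20:247', '22:222', '24:162', '26:101', '28:76', '30:74', '32:75', '34:75', '36:73', '38:74', '40:75', '42:74', '44:73', '46:73', '48:73', '50:73', '52:88', '54:140', '56:201', '58:231', '60:237', '62:235', '64:233', '66:231', '68:233', '70:234', '72:216', '74:168', '76:127', '78:103', '80:79', '82:57', '84:47', '86:44', '88:42
[... 3302 characters left out ...]
6:60', '198:66']
scene 1 strip ['160:231', '162:229', '164:233', '166:235', '168:234', '170:236', '172:234', '174:235', '176:234', '178:213', '180:154', '182:108', '184:94', '186:80', '188:54', '190:48', '192:66', '194:86', '196:93', '198:90']
scene -1 ['160:54', '162:54', '164:55', '166:54', '168:53', '170:54', '172:56', '174:66', '176:87', '178:114', '180:130', '182:134', '184:134', '186:135', '188:135', '190:136', '192:135', '194:135', '196:134', '198:134']
scene -1 strip ['160:234', '162:234', '164:235', '166:235', '168:235', '170:235', '172:234', '174:232', '176:231', '178:228', '180:213', '182:183', '184:158', '186:149', '188:150', '190:152', '192:151', '194:150', '196:149', '198:149']
```

```bash
python3 - <<'E'
from ov import *
import ov
from scipy.optimize import least_squares
ct0=proj("top",w(p,(5,115,220)))[0];cs0=proj("scene",w(p,(0,115,225)))[0]
p=np.array([.5717,-.0969,-.0789]);np.save("pose.npy",p);ov.p=p
T=ct0+(np.array([190,239])-[200,150])/9;S=cs0+(np.array([639,42])-[600,150])/7
f=lambda v:np.concatenate([proj("top",w(p,v))[0]-T,proj("scene",w(p,v))[0]-S])
r=least_squares(f,[-20,115,230]);print("bar",r.x,r.fun)
B=r.x[[0,2]]
for a in np.arange(1.0,2.51,.05):
    d=B-pin(a);e=np.hypot(*d)-49
    if abs(e)<3: print(a,e,np.arctan2(d[1],-d[0]))
s=cv2.imread("pics/scene0.png");t=cv2.imread("pics/top0.png")
def segs(a,B):
    P=pin(a);o=[([(P[0],98,P[1]),(B[0],98,B[1]),(B[0],132,B[1]),(P[0],132,P[1])],(0,0,255))]
    q=[lev(a,x,7) for x in(0,57)];o+=[([(q[0][0],103,q[0][1]),(q[1][0],103,q[1][1]),(q[1][0],127,q[1][1]),(q[0][0],127,q[0][1])],(0,160,0))]
    return o
A=[a for a in np.arange(.9,2.5,.005)];a1=min(A,key=lambda a:abs(np.hypot(*(B-pin(a)))-49));print(a1)
alt=2.2;d=B-pin(alt)
cv2.imwrite("pics/ov2.png",np.vstack([np.hstack([panel(t,"top",ct0,9,(400,300),g),panel(s,"scene",cs0,7,(400,300),g)]) for g in(segs(a1,B),segs(alt,pin(alt)+49*d/np.hypot(*d)))]))
E
```

```text
bar [-29.61711758 114.71056213 250.09449118] [ 0.00700998 -0.00238571  0.00602358  0.00044963]
1.5500000000000005 2.600288674880751 0.553825319164204
1.6000000000000005 1.9966641899860988 0.5589105331962587
1.6500000000000006 1.4084217480343426 0.5647073104911511
1.7000000000000006 0.8376018791878224 0.5712205562537018
1.7500000000000007 0.2862609515336487 0.5784515485504188
1.8000000000000007 -0.24353935307717478 0.5863974969894363
1.8500000000000008 -0.7497440382621932 0.5950511084680405
1.9000000000000008 -1.2303182675445186 0.6044001737841693
1.9500000000000008 -1.683262264894573 0.6144271909847133
2.000000000000001 -2.1066275341738745 0.6251090430106079
2.0500000000000007 -2.498534224739039 0.6364167482682989
2.100000000000001 -2.857189399941241 0.6483153029720531
1.7750000000000008
```

View pics/ov2.png

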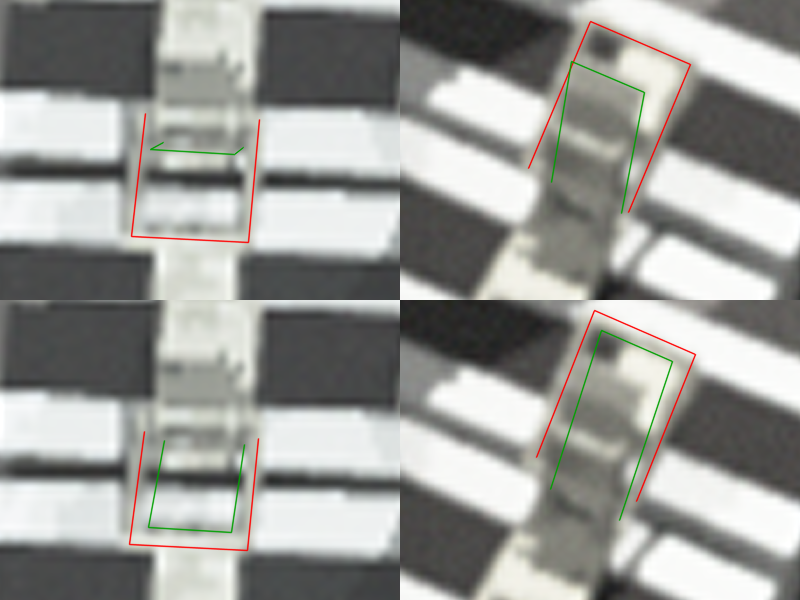

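The overlay matches: the red U lies on the wire in both views, with the bar near case (-30, 115, 250) mm and the lever at about 1.77 rad. Next I'll write a target helper and plan the motions.

```bash
cat > g.py <<'E'
from h import *
from station import sensors
from scipy.spatial.transform import Rotation as R
from scipy.optimize import brentq
p=np.load("pose.npy")
def rot(th): # deg, fingers lean forward
    return R.from_euler("z",p[2])*R.from_euler("y",-th,degrees=True)*R.from_euler("x",np.pi)
def grip(bar,g=14,tip=7.5,th=10,y=114.8):
    a=brentq(lambda a:np.hypot(*(np.array(bar)-pin(a)))-49,.9,np.arctan2(bar[1]-210,bar[0]-12)+.153)
    d=(pin(a)-bar)/49;G=np.array(bar)+g*d;t=np.radians(th);T=G+tip*np.array([np.sin(t),-np.cos(t)])
    return w(p,(T[0],y,T[1]))[0],a
def diff(Tw,th):
    s=sensors.sense();d=(np.array(Tw)-s["tcp_pos"])/.025
    r=(rot(th)*R.from_quat(s["tool_rot"]).inv()).as_rotvec(degrees=True)/30
    return np.round(d,2),np.round(r,3)
def case(P):
    v=(np.array(P)-[p[0],p[1],0])@R.from_euler("z",p[2]).as_matrix();return np.round(v*1000,1)
def st():
    s=sensors.sense();c=case(s["tcp_pos"]);Rc=R.from_euler("z",-p[2])
    print("t",s["t"],"case tcp",c,"F case",np.round(Rc.apply(s["force"]),1),"gap",round(s["finger_gap"]*85,1),"gf",s["gripper_force"],"rot err",diff(s["tcp_pos"],10)[1])
E
python3 - <<'E'
from g import *
T0,a=grip((-29.6,250));print(T0,a,diff(T0+[0,0,.08],10))
last=T0
for b in [(-34,243),(-38,236),(-41,228),(-41,220),(-41,213),(-41,206),(-41,201),(-27,206)]:
    T,a=grip(b);print(b,np.round(T,4),round(a,2),np.round((T-last)/.025,2));last=T
E
```

```text
[0.56421119 0.01885035 0.23493919] 1.7705145653861527 (array([11.7 , 23.24,  3.38]), array([ 0.058, -0.332, -1.008]))
(-34, 243) [0.5609 0.0191 0.2299] 1.82 [-0.13  0.01 -0.2 ]
(-38, 236) [0.5576 0.0194 0.2249] 1.94 [-0.13  0.01 -0.2 ]
(-41, 228) [0.555  0.0196 0.219 ] 2.06 [-0.1   0.01 -0.23]
(-41, 220) [0.5551 0.0196 0.2133] 2.04 [ 0.   -0.   -0.23]
(-41, 213) [0.5549 0.0196 0.2082] 2.1 [-0.01  0.   -0.2 ]
(-41, 206) [0.5549 0.0196 0.1962] -1.78 [ 0.   -0.   -0.48]
(-41, 201) [0.5551 0.0196 0.1926] -1.74 [ 0.01 -0.   -0.15]
(-27, 206) [0.569  0.0185 0.1972] -0.58 [ 0.56 -0.04  0.18]
```

>>> {"op": "move_arm", "data": {
  "claw": 72,
  "newtons": 20,
  "targets": [
    {"dx": 0.48,"dy": 0.97,"dz": 0.85},
    {"dx": 0.48,"dy": 0.97,"dz": 0.85},
    {"dx": 0.48,"dy": 0.97,"dz": 0.85},
    {"dx": 0.48,"dy": 0.97,"dz": 0.85},
    {"dx": 0.49,"dy": 0.97,"rz": -0.1},
    {"dx": 0.49,"dy": 0.97,"rz": -0.1},
    {"dx": 0.49,"dy": 0.97,"rz": -0.1},
    {"dx": 0.49,"dy": 0.97,"rz": -0.1},
    {"dx": 0.49,"dy": 0.97,"rz": -0.1},
    {"dx": 0.49,"dy": 0.97,"rz": -0.1}
  ]
}}

```text
schema error: expected keys dx, dy, dz, rx, ry, rz
```

>>> {"op": "move_arm", "data": {
  "targets": [
    {"dx": 0.49,"dy": 0.97,"rz": -0.1},
    {"dx": 0.49,"dy": 0.97,"rz": -0.1},
    {"dx": 0.49,"dy": 0.97,"rz": -0.1},
    {"dx": 0.49,"dy": 0.97,"rz": -0.1},
    {"dx": 0.49,"dy": 0.97,"ry": -0.05},
    {"dx": 0.49,"dy": 0.97,"ry": -0.05},
    {"dx": 0.49,"dy": 0.97,"ry": -0.05},
    {"dx": 0.49,"dy": 0.97,"ry": -0.05},
    {"dx": 0.49,"dy": 0.97,"ry": -0.05},
    {"dx": 0.49,"dy": 0.97,"ry": -0.05}
  ]
}}

```text
schema error: expected keys dx, dy, dz, rx, ry, rz
```

```bash
sed -i 's/np.arctan2(bar\[1\]-210,bar\[0\]-12)+.153)/np.arctan2(bar[1]-210,bar[0]-12)%(2*np.pi)+.153)/' g.py; python3 - <<'E'
from g import *
st();T0,a=grip((-29.6,250));print(diff(T0,10))
last=T0
for b in [(-34,243),(-38,236),(-41,228),(-41,220),(-41,213),(-41,206),(-41,201),(-27,206)]:
    T,a=grip(b);print(b,np.round(T,4),round(a,2),np.round((T-last)/.025,2));last=T
E
```

```text
t 0.1 case tcp [-262.5 -487.5  230.4] F case [ 0.4 -0.2  0.7] gap 85.0 gf 0.0 rot err [ 0.058 -0.332 -1.008]
(array([11.7 , 23.24,  0.18]), array([ 0.058, -0.332, -1.008]))
(-34, 243) [0.5609 0.0191 0.2299] 1.82 [-0.13  0.01 -0.2 ]
(-38, 236) [0.5576 0.0194 0.2249] 1.94 [-0.13  0.01 -0.2 ]
(-41, 228) [0.555  0.0196 0.219 ] 2.06 [-0.1   0.01 -0.23]
(-41, 220) [0.5551 0.0196 0.2133] 2.04 [ 0.   -0.   -0.23]
(-41, 213) [0.5549 0.0196 0.2082] 2.1 [-0.01  0.   -0.2 ]
(-41, 206) [0.5544 0.0196 0.203 ] 2.24 [-0.02  0.   -0.21]
(-41, 201) [0.554  0.0197 0.1992] 2.38 [-0.02  0.   -0.15]
(-27, 206) [0.5685 0.0185 0.2028] 1.09 [ 0.58 -0.05  0.14]
```

All six keys are required in every row.

>>> {"op": "move_arm", "data": {
  "claw": 72,
  "newtons": 20,
  "targets": [
    {"dx": 0.48,"dy": 0.97,"dz": 0.85,"rx": 0,"ry": 0,"rz": 0},
    {"dx": 0.48,"dy": 0.97,"dz": 0.85,"rx": 0,"ry": 0,"rz": 0},
    {"dx": 0.48,"dy": 0.97,"dz": 0.85,"rx": 0,"ry": 0,"rz": 0},
    {"dx": 0.48,"dy": 0.97,"dz": 0.85,"rx": 0,"ry": 0,"rz": 0},
    {"dx": 0.49,"dy": 0.97,"dz": 0,"rx": 0,"ry": 0,"rz": -0.1},
    {"dx": 0.49,"dy": 0.97,"dz": 0,"rx": 0,"ry": 0,"rz": -0.1},
    {"dx": 0.49,"dy": 0.97,"dz": 0,"rx": 0,"ry": 0,"rz": -0.1},
    {"dx": 0.49,"dy": 0.97,"dz": 0,"rx": 0,"ry": 0,"rz": -0.1},
    {"dx": 0.49,"dy": 0.97,"dz": 0,"rx": 0,"ry": 0,"rz": -0.1},
    {"dx": 0.49,"dy": 0.97,"dz": 0,"rx": 0,"ry": 0,"rz": -0.1}
  ]
}}

```text
t: 1.35
tcp_pos: [0.3934, -0.3192, 0.3159]
tool_rot: [0.998, 0.067, -0.0, -0.0]
force: [0.9, -0.0, -0.2]
finger_gap: 0.721
gripper_force: 0.0
```

>>> {"op": "move_arm", "data": {
  "targets": [
    {"dx": 0.49,"dy": 0.97,"dz": 0,"rx": 0,"ry": 0,"rz": -0.1},
    {"dx": 0.49,"dy": 0.97,"dz": 0,"rx": 0,"ry": 0,"rz": -0.1},
    {"dx": 0.49,"dy": 0.97,"dz": 0,"rx": 0,"ry": 0,"rz": -0.1},
    {"dx": 0.49,"dy": 0.97,"dz": 0,"rx": 0,"ry": 0,"rz": -0.1},
    {"dx": 0.49,"dy": 0.97,"dz": 0,"rx": 0,"ry": -0.05,"rz": 0},
    {"dx": 0.49,"dy": 0.97,"dz": 0,"rx": 0,"ry": -0.05,"rz": 0},
    {"dx": 0.49,"dy": 0.97,"dz": 0,"rx": 0,"ry": -0.05,"rz": 0},
    {"dx": 0.49,"dy": 0.97,"dz": 0,"rx": 0,"ry": -0.05,"rz": 0},
    {"dx": 0.49,"dy": 0.97,"dz": 0,"rx": 0,"ry": -0.05,"rz": 0},
    {"dx": 0.49,"dy": 0.97,"dz": 0,"rx": 0,"ry": -0.05,"rz": 0}
  ]
}}

```text
t: 2.6
tcp_pos: [0.5157, -0.0768, 0.3159]
tool_rot: [0.996, -0.037, 0.078, -0.003]
force: [-0.2, -0.1, 0.4]
finger_gap: 0.724
gripper_force: 0.0
```

```bash
python3 - <<'E'
from g import *
st();T0,a=grip((-29.6,250));print(diff(T0,10))
E
```

```text
t 2.6 case tcp [-57.4  15.6 315.9] F case [-0.1 -0.1  0.4] gap 61.5 gf 0.0 rot err [-0.025 -0.032 -0.012]
(array([ 1.94,  3.83, -3.24]), array([-0.025, -0.032, -0.012]))
```

>>> {"op": "move_arm", "data": {
  "targets": [
    {"dx": 0.49,"dy": 0.96,"dz": 0,"rx": -0.03,"ry": -0.03,"rz": -0.01},
    {"dx": 0.49,"dy": 0.96,"dz": 0,"rx": 0,"ry": 0,"rz": 0},
    {"dx": 0.48,"dy": 0.96,"dz": 0,"rx": 0,"ry": 0,"rz": 0},
    {"dx": 0.48,"dy": 0.95,"dz": 0,"rx": 0,"ry": 0,"rz": 0},
    {"dx": 0,"dy": 0,"dz": -0.6,"rx": 0,"ry": 0,"rz": 0},
    {"dx": 0,"dy": 0,"dz": -0.6,"rx": 0,"ry": 0,"rz": 0},
    {"dx": 0,"dy": 0,"dz": -0.6,"rx": 0,"ry": 0,"rz": 0},
    {"dx": 0,"dy": 0,"dz": -0.6,"rx": 0,"ry": 0,"rz": 0},
    {"dx": 0,"dy": 0,"dz": -0.6,"rx": 0,"ry": 0,"rz": 0},
    {"dx": 0,"dy": 0,"dz": -0.24,"rx": 0,"ry": 0,"rz": 0}
  ]
}}

```text
t: 3.85
tcp_pos: [0.5636, 0.0178, 0.2339]
tool_rot: [0.996, -0.039, 0.085, 0.005]
force: [-0.6, 0.9, -0.2]
finger_gap: 0.72
gripper_force: 0.0
```

```bash
python3 - <<'E'
from g import *
import ov
st();T0,a=grip((-29.6,250));print(diff(T0,10))
I={n:cv2.imread(f"pics/{n}0.png") for n in M}
for n in M: I[n]=cams.snapshot(n)[:,:,::-1].copy()
cc={"top":proj("top",w(p,(5,115,230)))[0],"scene":proj("scene",w(p,(0,115,235)))[0]}
cv2.imwrite("pics/pre.png",np.hstack([ov.panel(I["top"],"top",cc["top"],8,(400,400)),ov.panel(I["scene"],"scene",cc["scene"],6,(400,400))]))
E
```

```text
t 3.85 case tcp [-17.1 113.7 233.9] F case [-0.7  0.8 -0.2] gap 61.2 gf 0.0 rot err [ 0.005 -0.006 -0.001]
(array([0.02, 0.04, 0.04]), array([ 0.005, -0.006, -0.001]))
```

View pics/pre.png

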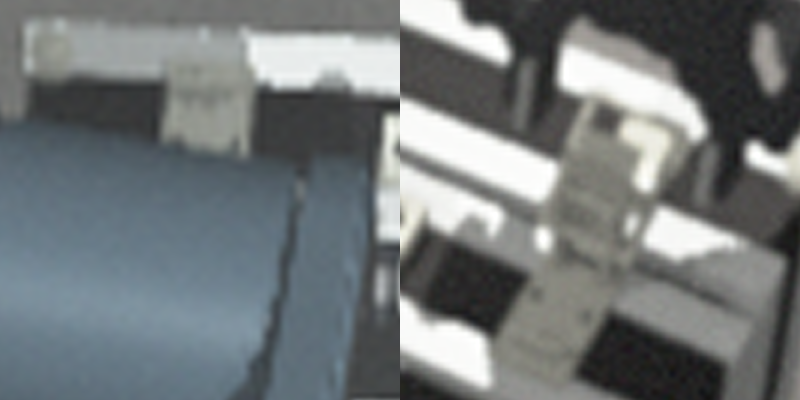

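The scene panel shows the fingers on either side of the bail legs, with tips near (520,125) and (705,205), straddling the wire U. I'll close on it.

>>> {"op": "move_arm", "data": {
  "claw": 35,
  "newtons": 20,
  "targets": [
    {"dx": 0.02,"dy": 0.04,"dz": 0,"rx": 0,"ry": 0,"rz": 0},
    {"dx": 0,"dy": 0,"dz": 0,"rx": 0,"ry": 0,"rz": 0},
    {"dx": 0,"dy": 0,"dz": 0,"rx": 0,"ry": 0,"rz": 0},
    {"dx": 0,"dy": 0,"dz": 0,"rx": 0,"ry": 0,"rz": 0},
    {"dx": 0,"dy": 0,"dz": 0,"rx": 0,"ry": 0,"rz": 0},
    {"dx": 0,"dy": 0,"dz": 0,"rx": 0,"ry": 0,"rz": 0},
    {"dx": 0,"dy": 0,"dz": 0,"rx": 0,"ry": 0,"rz": 0},
    {"dx": 0,"dy": 0,"dz": 0,"rx": 0,"ry": 0,"rz": 0},
    {"dx": 0,"dy": 0,"dz": 0,"rx": 0,"ry": 0,"rz": 0},
    {"dx": 0,"dy": 0,"dz": 0,"rx": 0,"ry": 0,"rz": 0}
  ]
}}

```text
t: 5.2
tcp_pos: [0.5649, 0.0189, 0.2354]
tool_rot: [0.995, -0.039, 0.087, 0.005]
force: [-0.1, -0.7, 2.5]
finger_gap: 0.444
gripper_force: 20.7
```

```bash
python3 - <<'E'
from g import *
st();print(diff(grip((-29.6,250))[0],10))
E
```

```text
t 5.2 case tcp [-15.9 114.9 235.4] F case [-0.  -0.7  2.5] gap 37.7 gf 20.67335549101699 rot err [ 0.006 -0.002 -0.002]
(array([-0.03, -0.  , -0.02]), array([ 0.006, -0.002, -0.002]))
```

>>> {"op": "move_arm", "data": {
  "targets": [
    {"dx": -0.07,"dy": 0,"dz": -0.1,"rx": 0,"ry": 0,"rz": 0},
    {"dx": -0.07,"dy": 0,"dz": -0.1,"rx": 0,"ry": 0,"rz": 0},
    {"dx": -0.07,"dy": 0.01,"dz": -0.1,"rx": 0,"ry": 0,"rz": 0},
    {"dx": -0.07,"dy": 0,"dz": -0.1,"rx": 0,"ry": 0,"rz": 0},
    {"dx": -0.06,"dy": 0.01,"dz": -0.12,"rx": 0,"ry": 0,"rz": 0},
    {"dx": -0.05,"dy": 0,"dz": -0.12,"rx": 0,"ry": 0,"rz": 0},
    {"dx": 0,"dy": 0,"dz": -0.12,"rx": 0,"ry": 0,"rz": 0},
    {"dx": 0,"dy": 0,"dz": -0.12,"rx": 0,"ry": 0,"rz": 0},
    {"dx": 0,"dy": 0,"dz": -0.1,"rx": 0,"ry": 0,"rz": 0},
    {"dx": 0,"dy": 0,"dz": 0,"rx": 0,"ry": 0,"rz": 0}
  ]
}}

```text
t: 6.45
tcp_pos: [0.5549, 0.0196, 0.2107]
tool_rot: [0.995, -0.039, 0.086, 0.005]
force: [-0.2, 0.2, 3.5]
finger_gap: 0.439
gripper_force: 23.3
```

```bash
python3 - <<'E'
from g import *
st();print(diff(grip((-41,216))[0],10))
import ov
I=cams.snapshot("scene")[:,:,::-1].copy();T=cams.snapshot("top")[:,:,::-1].copy()
ct=proj("top",w(p,(5,115,220)))[0];cs=proj("scene",w(p,(-10,115,225)))[0]
B=(-41,216);a=grip(B)[1];P=pin(a)
g=[([(P[0],98,P[1]),(B[0],98,B[1]),(B[0],132,B[1]),(P[0],132,P[1])],(0,0,255))]
cv2.imwrite("pics/held.png",np.hstack([ov.panel(I,"scene",cs,8,(400,400)),ov.panel(I,"scene",cs,8,(400,400),g)]))
E
```

```text
t 6.45 case tcp [-25.9 114.8 210.7] F case [-0.2  0.2  3.5] gap 37.4 gf 23.299065912142396 rot err [ 0.005 -0.003 -0.002]
(array([ 0.  , -0.  , -0.01]), array([ 0.005, -0.003, -0.002]))
```

View pics/held.png

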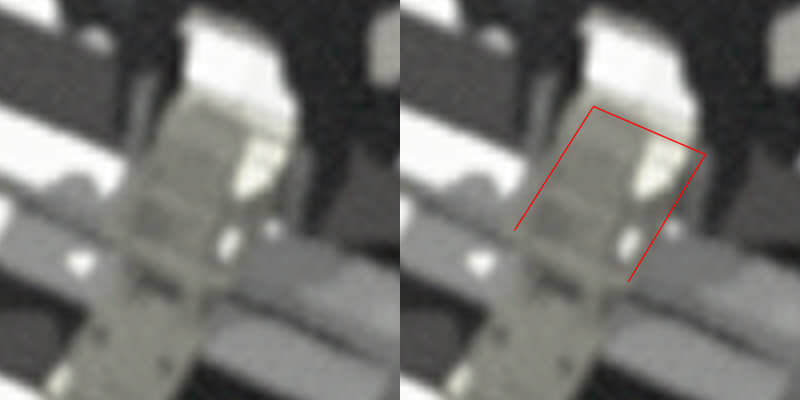

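The scene panel shows the bar at about (190,95)-(300,135) in the left copy, close to the predicted red line and beyond the keeper. Now I'll lower it gently while watching the force.

>>> {"op": "move_arm", "data": {
  "targets": [
    {"dx": 0,"dy": 0,"dz": -0.02,"rx": 0,"ry": 0,"rz": 0},
    {"dx": 0,"dy": 0,"dz": -0.02,"rx": 0,"ry": 0,"rz": 0},
    {"dx": 0,"dy": 0,"dz": -0.02,"rx": 0,"ry": 0,"rz": 0},
    {"dx": 0,"dy": 0,"dz": -0.02,"rx": 0,"ry": 0,"rz": 0},
    {"dx": 0,"dy": 0,"dz": -0.02,"rx": 0,"ry": 0,"rz": 0},
    {"dx": 0,"dy": 0,"dz": -0.02,"rx": 0,"ry": 0,"rz": 0},
    {"dx": 0,"dy": 0,"dz": 0,"rx": 0,"ry": 0,"rz": 0},
    {"dx": 0,"dy": 0,"dz": 0,"rx": 0,"ry": 0,"rz": 0},
    {"dx": 0,"dy": 0,"dz": 0,"rx": 0,"ry": 0,"rz": 0},
    {"dx": 0,"dy": 0,"dz": 0,"rx": 0,"ry": 0,"rz": 0}
  ]
}}

```text
t: 7.8
tcp_pos: [0.555, 0.0195, 0.2078]
tool_rot: [0.995, -0.039, 0.087, 0.005]
force: [-1.9, 2.2, 4.6]
finger_gap: 0.44
gripper_force: 23.5
```

```bash
python3 -c "
from g import *
st()"
```

```text
t 7.8 case tcp [-25.8 114.7 207.8] F case [-2.1  2.1  4.6] gap 37.4 gf 23.451986834406853 rot err [ 0.005 -0.002 -0.002]
```

>>> {"op": "move_arm", "data": {
  "targets": [
    {"dx": 0,"dy": 0,"dz": -0.01,"rx": 0,"ry": 0,"rz": 0},
    {"dx": 0,"dy": 0,"dz": -0.01,"rx": 0,"ry": 0,"rz": 0},
    {"dx": 0,"dy": 0,"dz": -0.01,"rx": 0,"ry": 0,"rz": 0},
    {"dx": 0,"dy": 0,"dz": -0.01,"rx": 0,"ry": 0,"rz": 0},
    {"dx": 0,"dy": 0,"dz": 0,"rx": 0,"ry": 0,"rz": 0},
    {"dx": 0,"dy": 0,"dz": 0,"rx": 0,"ry": 0,"rz": 0},
    {"dx": 0,"dy": 0,"dz": 0,"rx": 0,"ry": 0,"rz": 0},
    {"dx": 0,"dy": 0,"dz": 0,"rx": 0,"ry": 0,"rz": 0},
    {"dx": 0,"dy": 0,"dz": 0,"rx": 0,"ry": 0,"rz": 0},
    {"dx": 0,"dy": 0,"dz": 0,"rx": 0,"ry": 0,"rz": 0}
  ]
}}

```text
t: 9.05
tcp_pos: [0.555, 0.0195, 0.2068]
tool_rot: [0.995, -0.039, 0.087, 0.005]
force: [-0.8, 1.3, 4.5]
finger_gap: 0.443
gripper_force: 23.6
```

>>> {"op": "move_arm", "data": {
  "targets": [
    {"dx": 0,"dy": 0,"dz": -0.01,"rx": 0,"ry": 0,"rz": 0},
    {"dx": 0,"dy": 0,"dz": -0.01,"rx": 0,"ry": 0,"rz": 0},
    {"dx": 0,"dy": 0,"dz": -0.01,"rx": 0,"ry": 0,"rz": 0},
    {"dx": 0,"dy": 0,"dz": 0,"rx": 0,"ry": 0,"rz": 0},
    {"dx": 0,"dy": 0,"dz": 0,"rx": 0,"ry": 0,"rz": 0},
    {"dx": 0,"dy": 0,"dz": 0,"rx": 0,"ry": 0,"rz": 0},
    {"dx": 0,"dy": 0,"dz": 0,"rx": 0,"ry": 0,"rz": 0},
    {"dx": 0,"dy": 0,"dz": 0,"rx": 0,"ry": 0,"rz": 0},
    {"dx": 0,"dy": 0,"dz": 0,"rx": 0,"ry": 0,"rz": 0},
    {"dx": 0,"dy": 0,"dz": 0,"rx": 0,"ry": 0,"rz": 0}
  ]
}}

```text
t: 10.3
tcp_pos: [0.5551, 0.0195, 0.2061]
tool_rot: [0.995, -0.039, 0.087, 0.005]
force: [-1.0, 2.6, 5.4]
finger_gap: 0.442
gripper_force: 23.6
```

>>> {"op": "move_arm", "data": {
  "targets": [
    {"dx": 0,"dy": 0,"dz": -0.01,"rx": 0,"ry": 0,"rz": 0},
    {"dx": 0,"dy": 0,"dz": -0.01,"rx": 0,"ry": 0,"rz": 0},
    {"dx": 0,"dy": 0,"dz": -0.01,"rx": 0,"ry": 0,"rz": 0},
    {"dx": 0,"dy": 0,"dz": 0,"rx": 0,"ry": 0,"rz": 0},
    {"dx": 0,"dy": 0,"dz": 0,"rx": 0,"ry": 0,"rz": 0},
    {"dx": 0,"dy": 0,"dz": 0,"rx": 0,"ry": 0,"rz": 0},
    {"dx": 0,"dy": 0,"dz": 0,"rx": 0,"ry": 0,"rz": 0},
    {"dx": 0,"dy": 0,"dz": 0,"rx": 0,"ry": 0,"rz": 0},
    {"dx": 0,"dy": 0,"dz": 0,"rx": 0,"ry": 0,"rz": 0},
    {"dx": 0,"dy": 0,"dz": 0,"rx": 0,"ry": 0,"rz": 0}
  ]
}}

```text
t: 11.55
tcp_pos: [0.5551, 0.0195, 0.2053]
tool_rot: [0.995, -0.039, 0.087, 0.005]
force: [0.8, 1.6, 3.2]
finger_gap: 0.445
gripper_force: 23.7
```

```bash
python3 -c "
from g import *
st()
for z in (212,210,208,206,204,202): print(z,np.round(case(grip((-41,z))[0]),1))"
```

```text
t 11.55 case tcp [-25.7 114.7 205.3] F case [0.7 1.6 3.2] gap 37.8 gf 23.668916998431087 rot err [ 0.005 -0.002 -0.002]
212 [-26.  114.8 207.5]
210 [-26.1 114.8 206. ]
208 [-26.3 114.8 204.5]
206 [-26.4 114.8 203. ]
204 [-26.6 114.8 201.5]
202 [-26.8 114.8 199.9]
```

>>> {"op": "move_arm", "data": {
  "targets": [
    {"dx": 0,"dy": 0,"dz": -0.01,"rx": 0,"ry": 0,"rz": 0},
    {"dx": 0,"dy": 0,"dz": -0.01,"rx": 0,"ry": 0,"rz": 0},
    {"dx": 0,"dy": 0,"dz": -0.01,"rx": 0,"ry": 0,"rz": 0},
    {"dx": 0,"dy": 0,"dz": 0,"rx": 0,"ry": 0,"rz": 0},
    {"dx": 0,"dy": 0,"dz": 0,"rx": 0,"ry": 0,"rz": 0},
    {"dx": 0,"dy": 0,"dz": 0,"rx": 0,"ry": 0,"rz": 0},
    {"dx": 0,"dy": 0,"dz": 0,"rx": 0,"ry": 0,"rz": 0},
    {"dx": 0,"dy": 0,"dz": 0,"rx": 0,"ry": 0,"rz": 0},
    {"dx": 0,"dy": 0,"dz": 0,"rx": 0,"ry": 0,"rz": 0},
    {"dx": 0,"dy": 0,"dz": 0,"rx": 0,"ry": 0,"rz": 0}
  ]
}}

```text
t: 12.8
tcp_pos: [0.555, 0.0194, 0.2046]
tool_rot: [0.995, -0.039, 0.087, 0.005]
force: [0.1, 2.1, 5.4]
finger_gap: 0.441
gripper_force: 23.8
```

>>> {"op": "move_arm", "data": {
  "targets": [
    {"dx": 0,"dy": 0,"dz": -0.01,"rx": 0,"ry": 0,"rz": 0},
    {"dx": 0,"dy": 0,"dz": -0.01,"rx": 0,"ry": 0,"rz": 0},
    {"dx": 0,"dy": 0,"dz": -0.01,"rx": 0,"ry": 0,"rz": 0},
    {"dx": 0,"dy": 0,"dz": 0,"rx": 0,"ry": 0,"rz": 0},
    {"dx": 0,"dy": 0,"dz": 0,"rx": 0,"ry": 0,"rz": 0},
    {"dx": 0,"dy": 0,"dz": 0,"rx": 0,"ry": 0,"rz": 0},
    {"dx": 0,"dy": 0,"dz": 0,"rx": 0,"ry": 0,"rz": 0},
    {"dx": 0,"dy": 0,"dz": 0,"rx": 0,"ry": 0,"rz": 0},
    {"dx": 0,"dy": 0,"dz": 0,"rx": 0,"ry": 0,"rz": 0},
    {"dx": 0,"dy": 0,"dz": 0,"rx": 0,"ry": 0,"rz": 0}
  ]
}}

```text
t: 14.05
tcp_pos: [0.5549, 0.0195, 0.2038]
tool_rot: [0.995, -0.039, 0.086, 0.005]
force: [-1.1, 2.4, 5.1]
finger_gap: 0.44
gripper_force: 23.9
```

>>> {"op": "move_arm", "data": {
  "targets": [
    {"dx": 0,"dy": 0,"dz": -0.01,"rx": 0,"ry": 0,"rz": 0},
    {"dx": 0,"dy": 0,"dz": -0.01,"rx": 0,"ry": 0,"rz": 0},
    {"dx": 0,"dy": 0,"dz": -0.01,"rx": 0,"ry": 0,"rz": 0},
    {"dx": 0,"dy": 0,"dz": 0,"rx": 0,"ry": 0,"rz": 0},
    {"dx": 0,"dy": 0,"dz": 0,"rx": 0,"ry": 0,"rz": 0},
    {"dx": 0,"dy": 0,"dz": 0,"rx": 0,"ry": 0,"rz": 0},
    {"dx": 0,"dy": 0,"dz": 0,"rx": 0,"ry": 0,"rz": 0},
    {"dx": 0,"dy": 0,"dz": 0,"rx": 0,"ry": 0,"rz": 0},
    {"dx": 0,"dy": 0,"dz": 0,"rx": 0,"ry": 0,"rz": 0},
    {"dx": 0,"dy": 0,"dz": 0,"rx": 0,"ry": 0,"rz": 0}
  ]
}}

```text
t: 15.3
tcp_pos: [0.5549, 0.0195, 0.203]
tool_rot: [0.995, -0.039, 0.086, 0.005]
force: [0.3, 1.7, 3.8]
finger_gap: 0.442
gripper_force: 23.9
```

```bash
python3 -c "
from g import *
st()
for i in range(4):
  cams.snapshot('scene'); st()"
```

```text
t 15.3 case tcp [-25.9 114.7 203. ] F case [0.2 1.8 3.8] gap 37.6 gf 23.886808399111032 rot err [ 0.005 -0.003 -0.002]
t 15.35 case tcp [-25.9 114.7 203. ] F case [-0.4  1.9  3.2] gap 37.6 gf 23.88633493334055 rot err [ 0.005 -0.003 -0.002]
t 15.4 case tcp [-25.9 114.7 203. ] F case [-1.   1.4  3.1] gap 37.4 gf 23.885470759123564 rot err [ 0.005 -0.003 -0.002]
t 15.45 case tcp [-25.9 114.7 203. ] F case [0.  1.7 3.9] gap 37.5 gf 23.88445146381855 rot err [ 0.005 -0.003 -0.002]
t 15.5 case tcp [-25.9 114.7 203. ] F case [-1.2  0.9  2.8] gap 37.6 gf 23.883860148489475 rot err [ 0.005 -0.003 -0.002]
```

>>> {"op": "move_arm", "data": {
  "targets": [
    {"dx": 0,"dy": 0,"dz": -0.01,"rx": 0,"ry": 0,"rz": 0},
    {"dx": 0,"dy": 0,"dz": -0.01,"rx": 0,"ry": 0,"rz": 0},
    {"dx": 0,"dy": 0,"dz": -0.01,"rx": 0,"ry": 0,"rz": 0},
    {"dx": 0,"dy": 0,"dz": 0,"rx": 0,"ry": 0,"rz": 0},
    {"dx": 0,"dy": 0,"dz": 0,"rx": 0,"ry": 0,"rz": 0},
    {"dx": 0,"dy": 0,"dz": 0,"rx": 0,"ry": 0,"rz": 0},
    {"dx": 0,"dy": 0,"dz": 0,"rx": 0,"ry": 0,"rz": 0},
    {"dx": 0,"dy": 0,"dz": 0,"rx": 0,"ry": 0,"rz": 0},
    {"dx": 0,"dy": 0,"dz": 0,"rx": 0,"ry": 0,"rz": 0},
    {"dx": 0,"dy": 0,"dz": 0,"rx": 0,"ry": 0,"rz": 0}
  ]
}}

```text
t: 16.75
tcp_pos: [0.555, 0.0195, 0.2024]
tool_rot: [0.995, -0.039, 0.087, 0.005]
force: [-0.2, 1.1, 5.3]
finger_gap: 0.446
gripper_force: 24.0
```

>>> {"op": "move_arm", "data": {
  "targets": [
    {"dx": 0,"dy": 0,"dz": -0.01,"rx": 0,"ry": 0,"rz": 0},
    {"dx": 0,"dy": 0,"dz": -0.01,"rx": 0,"ry": 0,"rz": 0},
    {"dx": 0,"dy": 0,"dz": -0.01,"rx": 0,"ry": 0,"rz": 0},
    {"dx": 0,"dy": 0,"dz": 0,"rx": 0,"ry": 0,"rz": 0},
    {"dx": 0,"dy": 0,"dz": 0,"rx": 0,"ry": 0,"rz": 0},
    {"dx": 0,"dy": 0,"dz": 0,"rx": 0,"ry": 0,"rz": 0},
    {"dx": 0,"dy": 0,"dz": 0,"rx": 0,"ry": 0,"rz": 0},
    {"dx": 0,"dy": 0,"dz": 0,"rx": 0,"ry": 0,"rz": 0},
    {"dx": 0,"dy": 0,"dz": 0,"rx": 0,"ry": 0,"rz": 0},
    {"dx": 0,"dy": 0,"dz": 0,"rx": 0,"ry": 0,"rz": 0}
  ]
}}

```text
t: 18.0
tcp_pos: [0.5551, 0.0194, 0.2018]
tool_rot: [0.995, -0.039, 0.087, 0.005]
force: [-0.3, 1.3, 5.9]
finger_gap: 0.443
gripper_force: 25.2
```

```bash
cat >> g.py <<'E'
def avg(n=6):
    f=[]
    for i in range(n):
        cams.snapshot('scene');f.append(sensors.sense()["force"])
    print("meanF",np.round(R.from_euler("z",-p[2]).apply(np.mean(f,0)),2));st()
E
python3 -c "
from g import *
avg()"
```

```text
meanF [-0.44  1.64  5.8 ]
t 18.3 case tcp [-25.7 114.7 201.8] F case [-0.3  2.2  5.6] gap 37.5 gf 25.164254810661077 rot err [ 0.005 -0.002 -0.002]
```

>>> {"op": "move_arm", "data": {
  "targets": [
    {"dx": 0,"dy": 0,"dz": -0.01,"rx": 0,"ry": 0,"rz": 0},
    {"dx": 0,"dy": 0,"dz": -0.01,"rx": 0,"ry": 0,"rz": 0},
    {"dx": 0,"dy": 0,"dz": 0,"rx": 0,"ry": 0,"rz": 0},
    {"dx": 0,"dy": 0,"dz": 0,"rx": 0,"ry": 0,"rz": 0},
    {"dx": 0,"dy": 0,"dz": 0,"rx": 0,"ry": 0,"rz": 0},
    {"dx": 0,"dy": 0,"dz": 0,"rx": 0,"ry": 0,"rz": 0},
    {"dx": 0,"dy": 0,"dz": 0,"rx": 0,"ry": 0,"rz": 0},
    {"dx": 0,"dy": 0,"dz": 0,"rx": 0,"ry": 0,"rz": 0},
    {"dx": 0,"dy": 0,"dz": 0,"rx": 0,"ry": 0,"rz": 0},
    {"dx": 0,"dy": 0,"dz": 0,"rx": 0,"ry": 0,"rz": 0}
  ]
}}

```text
t: 19.55
tcp_pos: [0.5551, 0.0194, 0.2017]
tool_rot: [0.995, -0.039, 0.087, 0.005]
force: [-1.4, 2.1, 8.2]
finger_gap: 0.447
gripper_force: 26.4
```

```bash
python3 -c "
from g import *
avg()"
```

```text
meanF [-1.82  1.35  8.38]
t 19.85 case tcp [-25.6 114.7 201.7] F case [-2.2  1.   8.5] gap 37.3 gf 26.359220277518034 rot err [ 0.006 -0.001 -0.002]
```

```bash
python3 -c "
from g import *
for x in (-41,-38,-35,-32,-29,-27,-25): 
  T,a=grip((x,204.5));print(x,case(T),round(a,2))"
```

```text
-41 [-26.5 114.8 201.9] 2.28
-38 [-23.7 114.8 202.2] 2.06
-35 [-20.7 114.8 202.4] 1.85
-32 [-17.7 114.8 202.4] 1.62
-29 [-14.7 114.8 202.2] 1.36
-27 [-12.5 114.8 201.8] 1.15Traceback (most recent call last):
  File "<string>", line 4, in <module>
    T,a=grip((x,204.5));print(x,case(T),round(a,2))
        ~~~~^^^^^^^^^^^
  File "g.py", line 9, in grip
    a=brentq(lambda a:np.hypot(*(np.array(bar)-pin(a)))-49,.9,np.arctan2(bar[1]-210,bar[0]-12)%(2*np.pi)+.153)
    r = _zeros._brentq(f, a, b, xtol, rtol, maxiter, args, full_output, disp)
ValueError: f(a) and f(b) must have different signs
```

>>> {"op": "move_arm", "data": {
  "targets": [
    {"dx": 0.03,"dy": 0,"dz": 0,"rx": 0,"ry": 0,"rz": 0},
    {"dx": 0.03,"dy": 0,"dz": 0,"rx": 0,"ry": 0,"rz": 0},
    {"dx": 0.03,"dy": -0.01,"dz": 0,"rx": 0,"ry": 0,"rz": 0},
    {"dx": 0.03,"dy": 0,"dz": 0,"rx": 0,"ry": 0,"rz": 0},
    {"dx": 0,"dy": 0,"dz": 0,"rx": 0,"ry": 0,"rz": 0},
    {"dx": 0,"dy": 0,"dz": 0,"rx": 0,"ry": 0,"rz": 0},
    {"dx": 0,"dy": 0,"dz": 0,"rx": 0,"ry": 0,"rz": 0},
    {"dx": 0,"dy": 0,"dz": 0,"rx": 0,"ry": 0,"rz": 0},
    {"dx": 0,"dy": 0,"dz": 0,"rx": 0,"ry": 0,"rz": 0},
    {"dx": 0,"dy": 0,"dz": 0,"rx": 0,"ry": 0,"rz": 0}
  ]
}}

```text
t: 21.1
tcp_pos: [0.5554, 0.0195, 0.2014]
tool_rot: [0.996, -0.039, 0.084, 0.005]
force: [-7.7, 1.4, 13.6]
finger_gap: 0.44
gripper_force: 29.6
```

```bash
python3 -c "
from g import *
avg(4)"
```

```text
meanF [-7.91  0.18 13.49]
t 21.3 case tcp [-25.5 114.7 201.3] F case [-8.4  0.6 13.3] gap 37.6 gf 29.649456121509274 rot err [ 0.005 -0.013 -0.002]
```

```bash
python3 -c "
from g import *
s=sensors.sense();Rc=R.from_euler('z',-p[2])
print(Rc.apply(s['force']),Rc.apply(s['ft_torque']))"
```

```text
[-8.42004302  0.55080633 13.28754905] [0.34273728 0.87512872 0.10041203]
```

>>> {"op": "move_arm", "data": {
  "targets": [
    {"dx": -0.06,"dy": 0,"dz": 0,"rx": 0,"ry": 0,"rz": 0},
    {"dx": -0.06,"dy": 0.01,"dz": 0,"rx": 0,"ry": 0,"rz": 0},
    {"dx": 0,"dy": 0,"dz": 0.02,"rx": 0,"ry": 0,"rz": 0},
    {"dx": 0,"dy": 0,"dz": 0,"rx": 0,"ry": 0,"rz": 0},
    {"dx": 0,"dy": 0,"dz": 0,"rx": 0,"ry": 0,"rz": 0},
    {"dx": 0,"dy": 0,"dz": 0,"rx": 0,"ry": 0,"rz": 0},
    {"dx": 0,"dy": 0,"dz": 0,"rx": 0,"ry": 0,"rz": 0},
    {"dx": 0,"dy": 0,"dz": 0,"rx": 0,"ry": 0,"rz": 0},
    {"dx": 0,"dy": 0,"dz": 0,"rx": 0,"ry": 0,"rz": 0},
    {"dx": 0,"dy": 0,"dz": 0,"rx": 0,"ry": 0,"rz": 0}
  ]
}}

```text
t: 22.55
tcp_pos: [0.5552, 0.0194, 0.2017]
tool_rot: [0.995, -0.039, 0.087, 0.005]
force: [0.6, 1.5, 6.1]
finger_gap: 0.44
gripper_force: 25.7
```

```bash
python3 - <<'E'
from g import *
avg(2)
s=sensors.sense();Rc=R.from_euler('z',-p[2]);print(Rc.apply(s['ft_torque']))
import ov
I=cams.snapshot("scene")[:,:,::-1].copy()
cs=proj("scene",w(p,(-10,115,225)))[0]
def seg(B):
    a=grip(B)[1];P=pin(a);return [([(P[0],98,P[1]),(B[0],98,B[1]),(B[0],132,B[1]),(P[0],132,P[1])],(0,0,255))]
cv2.imwrite("pics/stuck.png",np.hstack([ov.panel(I,"scene",cs,9,(400,450)),ov.panel(I,"scene",cs,9,(400,450),seg((-41,205))+[([(-33,103,212),(-33,127,212)],(255,0,0))])]))
E
```

```text
meanF [-0.72  0.97  5.49]
t 22.65 case tcp [-25.6 114.7 201.7] F case [-0.8  1.4  5.1] gap 37.8 gf 25.673106238245964 rot err [ 0.006 -0.002 -0.002]
[ 0.33237657 -0.13676838  0.06952307]
```

View pics/stuck.png

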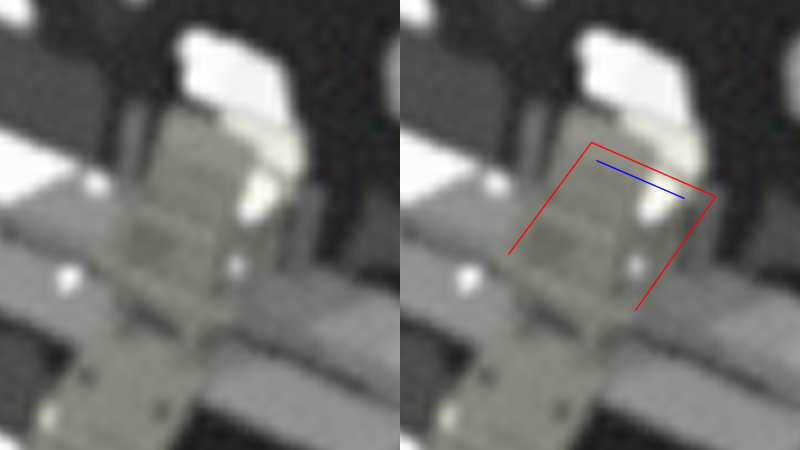

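The scene crop shows the grey lever face with its free edge's left corner at about (163,107). An ivory piece, possibly the keeper plate, lies at (225-305, 115-185). I'll compare these with predicted pixel positions.

```bash
python3 - <<'E'
from g import *
cs=proj("scene",w(p,(-10,115,225)))[0]
q=lambda P:np.round((proj("scene",w(p,P))-cs)*9+[200,225]).astype(int).tolist()
for a in(1.7,1.9,2.1,2.3,2.5):
    print("lever",a,[q((*[lev(a,l,h)[0]],y,lev(a,l,h)[1])) for l,h,y in((57,7,103),(57,7,127),(57,0,103),(57,0,127))])
print("plate",q([(-53,103,203),(-53,127,203),(-21,127,203),(-21,103,203)]),"lip",q([(-33,103,212),(-33,127,212)]))
for B in((-41,205),(-46,207),(-46,203),(-36,208)): print("bar",B,q([(B[0],95.5,B[1]),(B[0],134.5,B[1])]))
print("tcp",q([(-25.6,96,204),(-25.6,134,204)]))
E
```

```text
lever 1.7 [[[144, 142]], [[237, 183]], [[130, 163]], [[224, 204]]]
lever 1.9 [[[164, 116]], [[257, 156]], [[152, 132]], [[245, 173]]]
lever 2.1 [[[182, 98]], [[274, 137]], [[171, 109]], [[264, 149]]]
lever 2.3 [[[197, 88]], [[288, 128]], [[188, 95]], [[279, 134]]]
lever 2.5 [[[208, 88]], [[298, 127]], [[201, 89]], [[292, 128]]]
plate [[230, 117], [317, 155], [261, 255], [173, 216]] lip [[196, 160], [284, 198]]
bar (-41, 205) [[182, 138], [324, 200]]
bar (-46, 207) [[191, 119], [333, 180]]
bar (-46, 203) [[191, 127], [333, 188]]
bar (-36, 208) [[174, 147], [316, 209]]
tcp [[156, 188], [295, 249]]
```

The lever sits at about 1.93 rad rather than 2.28, so the grip is nearer the bar and the bar is near x = -36.5. It's probably resting on the lip. I'll lift it, shift it 5 mm further out and lower it again.

>>> {"op": "move_arm", "data": {
  "targets": [
    {"dx": 0,"dy": 0,"dz": 0.06,"rx": 0,"ry": 0,"rz": 0},
    {"dx": 0,"dy": 0,"dz": 0.06,"rx": 0,"ry": 0,"rz": 0},
    {"dx": -0.07,"dy": 0.01,"dz": 0,"rx": 0,"ry": 0,"rz": 0},
    {"dx": -0.07,"dy": 0,"dz": 0,"rx": 0,"ry": 0,"rz": 0},
    {"dx": -0.07,"dy": 0.01,"dz": 0,"rx": 0,"ry": 0,"rz": 0},
    {"dx": 0,"dy": 0,"dz": -0.03,"rx": 0,"ry": 0,"rz": 0},
    {"dx": 0,"dy": 0,"dz": -0.03,"rx": 0,"ry": 0,"rz": 0},
    {"dx": 0,"dy": 0,"dz": -0.03,"rx": 0,"ry": 0,"rz": 0},
    {"dx": 0,"dy": 0,"dz": 0,"rx": 0,"ry": 0,"rz": 0},
    {"dx": 0,"dy": 0,"dz": 0,"rx": 0,"ry": 0,"rz": 0}
  ]
}}

```text
t: 23.95
tcp_pos: [0.5498, 0.0199, 0.2025]
tool_rot: [0.995, -0.039, 0.087, 0.005]
force: [2.1, 0.3, 0.1]
finger_gap: 0.439
gripper_force: 23.6
```

```bash
python3 -c "
from g import *
avg(3)"
```

```text
meanF [2.25 0.39 0.35]
t 24.1 case tcp [-31.1 114.7 202.4] F case [2.2 0.4 0.4] gap 37.6 gf 23.653391115367413 rot err [ 0.006 -0.002 -0.002]
```

>>> {"op": "move_arm", "data": {
  "targets": [
    {"dx": 0,"dy": 0,"dz": -0.01,"rx": 0,"ry": 0,"rz": 0},
    {"dx": 0,"dy": 0,"dz": -0.01,"rx": 0,"ry": 0,"rz": 0},
    {"dx": 0,"dy": 0,"dz": -0.01,"rx": 0,"ry": 0,"rz": 0},
    {"dx": 0,"dy": 0,"dz": 0,"rx": 0,"ry": 0,"rz": 0},
    {"dx": 0,"dy": 0,"dz": 0,"rx": 0,"ry": 0,"rz": 0},
    {"dx": 0,"dy": 0,"dz": 0,"rx": 0,"ry": 0,"rz": 0},
    {"dx": 0,"dy": 0,"dz": 0,"rx": 0,"ry": 0,"rz": 0},
    {"dx": 0,"dy": 0,"dz": 0,"rx": 0,"ry": 0,"rz": 0},
    {"dx": 0,"dy": 0,"dz": 0,"rx": 0,"ry": 0,"rz": 0},
    {"dx": 0,"dy": 0,"dz": 0,"rx": 0,"ry": 0,"rz": 0}
  ]
}}

```text
t: 25.35
tcp_pos: [0.5497, 0.0199, 0.2016]
tool_rot: [0.995, -0.039, 0.086, 0.005]
force: [-0.2, 0.0, 5.6]
finger_gap: 0.443
gripper_force: 25.1
```

>>> {"op": "move_arm", "data": {
  "targets": [
    {"dx": 0,"dy": 0,"dz": -0.01,"rx": 0,"ry": 0,"rz": 0},
    {"dx": 0,"dy": 0,"dz": -0.01,"rx": 0,"ry": 0,"rz": 0},
    {"dx": 0,"dy": 0,"dz": -0.01,"rx": 0,"ry": 0,"rz": 0},
    {"dx": 0,"dy": 0,"dz": 0,"rx": 0,"ry": 0,"rz": 0},
    {"dx": 0,"dy": 0,"dz": 0,"rx": 0,"ry": 0,"rz": 0},
    {"dx": 0,"dy": 0,"dz": 0,"rx": 0,"ry": 0,"rz": 0},
    {"dx": 0,"dy": 0,"dz": 0,"rx": 0,"ry": 0,"rz": 0},
    {"dx": 0,"dy": 0,"dz": 0,"rx": 0,"ry": 0,"rz": 0},
    {"dx": 0,"dy": 0,"dz": 0,"rx": 0,"ry": 0,"rz": 0},
    {"dx": 0,"dy": 0,"dz": 0,"rx": 0,"ry": 0,"rz": 0}
  ]
}}

```text
t: 26.6
tcp_pos: [0.5497, 0.0199, 0.2014]
tool_rot: [0.995, -0.039, 0.087, 0.005]
force: [-1.0, -1.3, 7.3]
finger_gap: 0.448
gripper_force: 27.3
```

```bash
python3 -c "
from g import *
avg(3)"
```

```text
meanF [-1.76 -0.72  8.54]
t 26.75 case tcp [-31.1 114.7 201.4] F case [-2.3 -0.7  9.5] gap 37.2 gf 27.267982810735703 rot err [ 0.006 -0.002 -0.002]
```

>>> {"op": "move_arm", "data": {
  "targets": [
    {"dx": 0,"dy": 0,"dz": 0.03,"rx": 0,"ry": 0,"rz": 0},
    {"dx": 0,"dy": 0,"dz": 0.03,"rx": 0,"ry": 0,"rz": 0},
    {"dx": 0.04,"dy": 0,"dz": 0,"rx": 0,"ry": 0,"rz": 0},
    {"dx": 0.04,"dy": 0,"dz": 0,"rx": 0,"ry": 0,"rz": 0},
    {"dx": 0.04,"dy": -0.01,"dz": 0,"rx": 0,"ry": 0,"rz": 0},
    {"dx": 0.04,"dy": 0,"dz": 0,"rx": 0,"ry": 0,"rz": 0},
    {"dx": 0,"dy": 0,"dz": 0,"rx": 0,"ry": 0,"rz": 0},
    {"dx": 0,"dy": 0,"dz": 0,"rx": 0,"ry": 0,"rz": 0},
    {"dx": 0,"dy": 0,"dz": 0,"rx": 0,"ry": 0,"rz": 0},
    {"dx": 0,"dy": 0,"dz": 0,"rx": 0,"ry": 0,"rz": 0}
  ]
}}

```text
t: 28.0
tcp_pos: [0.5497, 0.02, 0.2014]
tool_rot: [0.996, -0.038, 0.082, 0.005]
force: [-8.8, -2.5, 8.6]
finger_gap: 0.444
gripper_force: 26.9
```

```bash
python3 -c "
from g import *
avg(3)"
```

```text
meanF [-9.27 -2.55  8.72]
t 28.15 case tcp [-31.1 114.8 201.4] F case [-10.1  -2.1   9.3] gap 37.8 gf 26.889165602624416 rot err [ 0.004 -0.019 -0.003]
```

The tool sticks in x wherever it touches down, so the fingertips themselves are probably rubbing on the near half's top. I'll lift, then regrip the legs further from the bar with the tool vertical, which gives the fingertips more clearance.

>>> {"op": "move_arm", "data": {
  "targets": [
    {"dx": -0.08,"dy": 0.01,"dz": 0,"rx": 0,"ry": 0,"rz": 0},
    {"dx": -0.08,"dy": 0,"dz": 0,"rx": 0,"ry": 0,"rz": 0},
    {"dx": 0,"dy": 0,"dz": 0.04,"rx": 0,"ry": 0,"rz": 0},
    {"dx": 0,"dy": 0,"dz": 0.04,"rx": 0,"ry": 0,"rz": 0},
    {"dx": 0,"dy": 0,"dz": 0.04,"rx": 0,"ry": 0,"rz": 0},
    {"dx": 0,"dy": 0,"dz": 0,"rx": 0,"ry": 0,"rz": 0},
    {"dx": 0.05,"dy": 0,"dz": 0,"rx": 0,"ry": 0,"rz": 0},
    {"dx": 0.05,"dy": -0.01,"dz": 0,"rx": 0,"ry": 0,"rz": 0},
    {"dx": 0,"dy": 0,"dz": 0,"rx": 0,"ry": 0,"rz": 0},
    {"dx": 0,"dy": 0,"dz": 0,"rx": 0,"ry": 0,"rz": 0}
  ]
}}

```text
t: 29.4
tcp_pos: [0.5518, 0.0199, 0.2053]
tool_rot: [0.996, -0.039, 0.086, 0.005]
force: [-4.2, -1.1, -3.0]
finger_gap: 0.443
gripper_force: 23.5
```

```bash
python3 -c "
from g import *
avg(3)"
```

```text
meanF [-3.63 -0.38 -2.65]
t 29.55 case tcp [-28.6 114.9 205.4] F case [-3.1 -0.9 -2.6] gap 37.4 gf 23.502224944531918 rot err [ 0.005 -0.002 -0.002]
```

>>> {"op": "move_arm", "data": {
  "claw": 62,
  "targets": [
    {"dx": 0,"dy": 0,"dz": 0,"rx": 0,"ry": 0,"rz": 0},
    {"dx": 0,"dy": 0,"dz": 0,"rx": 0,"ry": 0,"rz": 0},
    {"dx": 0,"dy": 0,"dz": 0,"rx": 0,"ry": 0,"rz": 0},
    {"dx": 0,"dy": 0,"dz": 0,"rx": 0,"ry": 0,"rz": 0},
    {"dx": 0.06,"dy": -0.01,"dz": 0.03,"rx": 0.01,"ry": 0.08,"rz": 0},
    {"dx": 0.06,"dy": 0,"dz": 0.03,"rx": 0.01,"ry": 0.08,"rz": 0},
    {"dx": 0.07,"dy": -0.01,"dz": 0.03,"rx": 0.01,"ry": 0.08,"rz": 0},
    {"dx": 0.07,"dy": 0,"dz": 0.03,"rx": 0,"ry": 0.09,"rz": 0},
    {"dx": 0,"dy": 0,"dz": 0,"rx": 0,"ry": 0,"rz": 0},
    {"dx": 0,"dy": 0,"dz": 0,"rx": 0,"ry": 0,"rz": 0}
  ]
}}

```text
t: 30.8
tcp_pos: [0.5583, 0.0193, 0.2081]
tool_rot: [0.999, -0.039, -0.0, 0.0]
force: [0.4, 0.7, 0.1]
finger_gap: 0.621
gripper_force: 0.0
```

>>> {"op": "move_arm", "data": {
  "claw": 35,
  "targets": [
    {"dx": 0,"dy": 0,"dz": 0,"rx": 0,"ry": 0,"rz": 0},
    {"dx": 0,"dy": 0,"dz": 0,"rx": 0,"ry": 0,"rz": 0},
    {"dx": 0,"dy": 0,"dz": 0,"rx": 0,"ry": 0,"rz": 0},
    {"dx": 0,"dy": 0,"dz": 0,"rx": 0,"ry": 0,"rz": 0},
    {"dx": 0,"dy": 0,"dz": 0,"rx": 0,"ry": 0,"rz": 0},
    {"dx": 0,"dy": 0,"dz": 0,"rx": 0,"ry": 0,"rz": 0},
    {"dx": 0,"dy": 0,"dz": 0,"rx": 0,"ry": 0,"rz": 0},
    {"dx": 0,"dy": 0,"dz": 0,"rx": 0,"ry": 0,"rz": 0},
    {"dx": 0,"dy": 0,"dz": 0,"rx": 0,"ry": 0,"rz": 0},
    {"dx": 0,"dy": 0,"dz": 0,"rx": 0,"ry": 0,"rz": 0}
  ]
}}

```text
t: 32.05
tcp_pos: [0.5583, 0.0193, 0.2082]
tool_rot: [0.999, -0.039, -0.001, 0.0]
force: [-4.1, 0.7, 1.4]
finger_gap: 0.445
gripper_force: 20.9
```

```bash
python3 -c "
from g import *
avg(3)"
```

```text
meanF [-3.96  0.19  1.12]
t 32.2 case tcp [-22.6 114.8 208.2] F case [-4.5 -0.3  2. ] gap 37.3 gf 20.870353281497955 rot err [-0.025 -0.335 -0.002]
```

>>> {"op": "move_arm", "data": {
  "targets": [
    {"dx": 0,"dy": 0,"dz": -0.02,"rx": 0,"ry": 0,"rz": 0},
    {"dx": 0,"dy": 0,"dz": -0.02,"rx": 0,"ry": 0,"rz": 0},
    {"dx": 0,"dy": 0,"dz": 0,"rx": 0,"ry": 0,"rz": 0},
    {"dx": 0,"dy": 0,"dz": 0,"rx": 0,"ry": 0,"rz": 0},
    {"dx": 0,"dy": 0,"dz": 0,"rx": 0,"ry": 0,"rz": 0},
    {"dx": 0,"dy": 0,"dz": 0,"rx": 0,"ry": 0,"rz": 0},
    {"dx": 0,"dy": 0,"dz": 0,"rx": 0,"ry": 0,"rz": 0},
    {"dx": 0,"dy": 0,"dz": 0,"rx": 0,"ry": 0,"rz": 0},
    {"dx": 0,"dy": 0,"dz": 0,"rx": 0,"ry": 0,"rz": 0},
    {"dx": 0,"dy": 0,"dz": 0,"rx": 0,"ry": 0,"rz": 0}
  ]
}}

```text
t: 33.45
tcp_pos: [0.5584, 0.0193, 0.2076]
tool_rot: [0.999, -0.039, -0.0, 0.0]
force: [-5.6, 0.6, 3.1]
finger_gap: 0.448
gripper_force: 21.1
```

>>> {"op": "move_arm", "data": {
  "targets": [
    {"dx": 0,"dy": 0,"dz": -0.02,"rx": 0,"ry": 0,"rz": 0},
    {"dx": 0,"dy": 0,"dz": -0.01,"rx": 0,"ry": 0,"rz": 0},
    {"dx": 0,"dy": 0,"dz": 0,"rx": 0,"ry": 0,"rz": 0},
    {"dx": 0,"dy": 0,"dz": 0,"rx": 0,"ry": 0,"rz": 0},
    {"dx": 0,"dy": 0,"dz": 0,"rx": 0,"ry": 0,"rz": 0},
    {"dx": 0,"dy": 0,"dz": 0,"rx": 0,"ry": 0,"rz": 0},
    {"dx": 0,"dy": 0,"dz": 0,"rx": 0,"ry": 0,"rz": 0},
    {"dx": 0,"dy": 0,"dz": 0,"rx": 0,"ry": 0,"rz": 0},
    {"dx": 0,"dy": 0,"dz": 0,"rx": 0,"ry": 0,"rz": 0},
    {"dx": 0,"dy": 0,"dz": 0,"rx": 0,"ry": 0,"rz": 0}
  ]
}}

```text
t: 34.7
tcp_pos: [0.5586, 0.0193, 0.207]
tool_rot: [0.999, -0.039, -0.0, 0.0]
force: [-5.0, 1.5, 4.6]
finger_gap: 0.444
gripper_force: 21.2
```

```bash
python3 -c "
from g import *
avg(3)"
```

```text
meanF [-5.6   1.01  3.7 ]
t 34.85 case tcp [-22.3 114.8 207. ] F case [-5.7  1.   3.9] gap 37.5 gf 21.202814877033234 rot err [-0.025 -0.333 -0.001]
```

>>> {"op": "move_arm", "data": {
  "targets": [
    {"dx": 0,"dy": 0,"dz": -0.02,"rx": 0,"ry": 0,"rz": 0},
    {"dx": 0,"dy": 0,"dz": -0.01,"rx": 0,"ry": 0,"rz": 0},
    {"dx": 0,"dy": 0,"dz": 0,"rx": 0,"ry": 0,"rz": 0},
    {"dx": 0,"dy": 0,"dz": 0,"rx": 0,"ry": 0,"rz": 0},
    {"dx": 0,"dy": 0,"dz": 0,"rx": 0,"ry": 0,"rz": 0},
    {"dx": 0,"dy": 0,"dz": 0,"rx": 0,"ry": 0,"rz": 0},
    {"dx": 0,"dy": 0,"dz": 0,"rx": 0,"ry": 0,"rz": 0},
    {"dx": 0,"dy": 0,"dz": 0,"rx": 0,"ry": 0,"rz": 0},
    {"dx": 0,"dy": 0,"dz": 0,"rx": 0,"ry": 0,"rz": 0},
    {"dx": 0,"dy": 0,"dz": 0,"rx": 0,"ry": 0,"rz": 0}
  ]
}}

```text
t: 36.1
tcp_pos: [0.5588, 0.0192, 0.2065]
tool_rot: [0.999, -0.039, 0.0, 0.0]
force: [-5.8, 1.9, 4.8]
finger_gap: 0.442
gripper_force: 21.3
```

```bash
python3 -c "
from g import *
avg(3)"
```

```text
meanF [-5.82  0.73  5.25]
t 36.25 case tcp [-22.1 114.8 206.4] F case [-5.9  1.4  5.2] gap 37.8 gf 21.329294443130493 rot err [-0.025 -0.332 -0.001]
```

>>> {"op": "move_arm", "data": {
  "targets": [
    {"dx": 0.02,"dy": 0,"dz": 0,"rx": 0,"ry": 0,"rz": 0},
    {"dx": 0.02,"dy": 0,"dz": 0,"rx": 0,"ry": 0,"rz": 0},
    {"dx": 0.02,"dy": -0.01,"dz": 0,"rx": 0,"ry": 0,"rz": 0},
    {"dx": 0,"dy": 0,"dz": 0,"rx": 0,"ry": 0,"rz": 0},
    {"dx": 0,"dy": 0,"dz": 0,"rx": 0,"ry": 0,"rz": 0},
    {"dx": 0,"dy": 0,"dz": 0,"rx": 0,"ry": 0,"rz": 0},
    {"dx": 0,"dy": 0,"dz": 0,"rx": 0,"ry": 0,"rz": 0},
    {"dx": 0,"dy": 0,"dz": 0,"rx": 0,"ry": 0,"rz": 0},
    {"dx": 0,"dy": 0,"dz": 0,"rx": 0,"ry": 0,"rz": 0},
    {"dx": 0,"dy": 0,"dz": 0,"rx": 0,"ry": 0,"rz": 0}
  ]
}}

```text
t: 37.5
tcp_pos: [0.5602, 0.0192, 0.2064]
tool_rot: [0.999, -0.039, 0.0, 0.0]
force: [-6.4, 2.5, 4.6]
finger_gap: 0.444
gripper_force: 21.4
```

```bash
python3 -c "
from g import *
avg(3)"
```

```text
meanF [-5.67  1.3   3.92]
t 37.65 case tcp [-20.6 114.8 206.4] F case [-5.9  1.8  4.1] gap 37.6 gf 21.390328109264374 rot err [-0.025 -0.332 -0.002]
```

>>> {"op": "move_arm", "data": {
  "targets": [
    {"dx": 0,"dy": 0,"dz": -0.02,"rx": 0,"ry": 0,"rz": 0},
    {"dx": 0,"dy": 0,"dz": -0.02,"rx": 0,"ry": 0,"rz": 0},
    {"dx": 0,"dy": 0,"dz": 0,"rx": 0,"ry": 0,"rz": 0},
    {"dx": 0,"dy": 0,"dz": 0,"rx": 0,"ry": 0,"rz": 0},
    {"dx": 0,"dy": 0,"dz": 0,"rx": 0,"ry": 0,"rz": 0},
    {"dx": 0,"dy": 0,"dz": 0,"rx": 0,"ry": 0,"rz": 0},
    {"dx": 0,"dy": 0,"dz": 0,"rx": 0,"ry": 0,"rz": 0},
    {"dx": 0,"dy": 0,"dz": 0,"rx": 0,"ry": 0,"rz": 0},
    {"dx": 0,"dy": 0,"dz": 0,"rx": 0,"ry": 0,"rz": 0},
    {"dx": 0,"dy": 0,"dz": 0,"rx": 0,"ry": 0,"rz": 0}
  ]
}}

```text
t: 38.9
tcp_pos: [0.5606, 0.0191, 0.2056]
tool_rot: [0.999, -0.039, 0.001, 0.0]
force: [-4.9, 1.8, 4.6]
finger_gap: 0.447
gripper_force: 21.6
```

```bash
python3 -c "
from g import *
avg(3)"
```

```text
meanF [-5.24  1.13  4.91]
t 39.05 case tcp [-20.2 114.8 205.6] F case [-4.9  1.4  5.5] gap 37.9 gf 21.55508816242218 rot err [-0.025 -0.33  -0.001]
```

>>> {"op": "move_arm", "data": {
  "targets": [
    {"dx": -0.03,"dy": 0,"dz": -0.02,"rx": 0,"ry": 0,"rz": 0},
    {"dx": -0.03,"dy": 0,"dz": -0.02,"rx": 0,"ry": 0,"rz": 0},
    {"dx": -0.03,"dy": 0.01,"dz": 0,"rx": 0,"ry": 0,"rz": 0},
    {"dx": 0,"dy": 0,"dz": 0,"rx": 0,"ry": 0,"rz": 0},
    {"dx": 0,"dy": 0,"dz": 0,"rx": 0,"ry": 0,"rz": 0},
    {"dx": 0,"dy": 0,"dz": 0,"rx": 0,"ry": 0,"rz": 0},
    {"dx": 0,"dy": 0,"dz": 0,"rx": 0,"ry": 0,"rz": 0},
    {"dx": 0,"dy": 0,"dz": 0,"rx": 0,"ry": 0,"rz": 0},
    {"dx": 0,"dy": 0,"dz": 0,"rx": 0,"ry": 0,"rz": 0},
    {"dx": 0,"dy": 0,"dz": 0,"rx": 0,"ry": 0,"rz": 0}
  ]
}}

```text
t: 40.3
tcp_pos: [0.5605, 0.0191, 0.2049]
tool_rot: [0.999, -0.039, 0.003, 0.0]
force: [0.7, 2.3, 4.9]
finger_gap: 0.446
gripper_force: 21.7
```

```bash
python3 -c "
from g import *
avg(3)"
```

```text
meanF [1.02 2.51 5.75]
t 40.45 case tcp [-20.2 114.7 204.9] F case [1.2 1.7 6. ] gap 37.7 gf 21.665386855602264 rot err [-0.024 -0.321 -0.001]
```

>>> {"op": "move_arm", "data": {
  "targets": [
    {"dx": 0.04,"dy": 0,"dz": 0,"rx": 0,"ry": 0,"rz": 0},
    {"dx": 0.04,"dy": -0.01,"dz": 0,"rx": 0,"ry": 0,"rz": 0},
    {"dx": 0.04,"dy": 0,"dz": 0,"rx": 0,"ry": 0,"rz": 0},
    {"dx": 0.04,"dy": 0,"dz": 0,"rx": 0,"ry": 0,"rz": 0},
    {"dx": 0,"dy": 0,"dz": 0,"rx": 0,"ry": 0,"rz": 0},
    {"dx": 0,"dy": 0,"dz": 0,"rx": 0,"ry": 0,"rz": 0},
    {"dx": 0,"dy": 0,"dz": 0,"rx": 0,"ry": 0,"rz": 0},
    {"dx": 0,"dy": 0,"dz": 0,"rx": 0,"ry": 0,"rz": 0},
    {"dx": 0,"dy": 0,"dz": 0,"rx": 0,"ry": 0,"rz": 0},
    {"dx": 0,"dy": 0,"dz": 0,"rx": 0,"ry": 0,"rz": 0}
  ]
}}

```text
t: 41.7
tcp_pos: [0.5609, 0.0191, 0.2035]
tool_rot: [0.999, -0.039, -0.001, 0.0]
force: [-5.5, 2.3, 4.4]
finger_gap: 0.443
gripper_force: 21.9
```

```bash
python3 -c "
from g import *
avg(2)"
```

```text
meanF [-5.04  0.91  4.09]
t 41.8 case tcp [-19.9 114.8 203.5] F case [-4.4  0.6  3.9] gap 37.6 gf 21.939843893051147 rot err [-0.025 -0.337 -0.002]
```

>>> {"op": "move_arm", "data": {
  "targets": [
    {"dx": -0.05,"dy": 0,"dz": 0,"rx": 0,"ry": 0,"rz": 0},
    {"dx": -0.05,"dy": 0.01,"dz": 0,"rx": 0,"ry": 0,"rz": 0},
    {"dx": -0.05,"dy": 0,"dz": 0,"rx": 0,"ry": 0,"rz": 0},
    {"dx": 0,"dy": 0,"dz": -0.01,"rx": 0,"ry": 0,"rz": 0},
    {"dx": 0,"dy": 0,"dz": -0.01,"rx": 0,"ry": 0,"rz": 0},
    {"dx": 0,"dy": 0,"dz": -0.01,"rx": 0,"ry": 0,"rz": 0},
    {"dx": 0,"dy": 0,"dz": 0,"rx": 0,"ry": 0,"rz": 0},
    {"dx": 0,"dy": 0,"dz": 0,"rx": 0,"ry": 0,"rz": 0},
    {"dx": 0,"dy": 0,"dz": 0,"rx": 0,"ry": 0,"rz": 0},
    {"dx": 0,"dy": 0,"dz": 0,"rx": 0,"ry": 0,"rz": 0}
  ]
}}

```text
t: 43.05
tcp_pos: [0.5581, 0.0193, 0.2031]
tool_rot: [0.999, -0.039, -0.0, 0.0]
force: [2.0, 2.1, 1.6]
finger_gap: 0.441
gripper_force: 21.7
```

```bash
python3 - <<'E'
from g import *
avg(1)
import ov
I=cams.snapshot("scene")[:,:,::-1].copy()
cs=proj("scene",w(p,(-10,115,225)))[0]
def bl(B,a,c):
    P=pin(a);return [([(P[0],98,P[1]),(B[0],98,B[1]),(B[0],132,B[1]),(P[0],132,P[1])],c)]
G=case(sensors.sense()["tcp_pos"])[[0,2]]+[0,6.5]
def lv(a,c):
    q=lev(a,57,4);return [([(q[0],103,q[1]),(q[0],127,q[1])],c)]
cv2.imwrite("pics/now.png",np.hstack([ov.panel(I,"scene",cs,9,(400,450)),ov.panel(I,"scene",cs,9,(400,450),bl((-39,205),grip((-39,205))[1],(0,0,255))+lv(1.9,(0,255,255))+lv(2.1,(0,255,0))+lv(2.3,(255,0,0)))]))
E
```

```text
meanF [1.17 2.34 2.38]
t 43.1 case tcp [-22.7 114.7 203. ] F case [1.2 2.3 2.4] gap 37.6 gf 21.676703095436096 rot err [-0.025 -0.333 -0.001]
```

View pics/now.png

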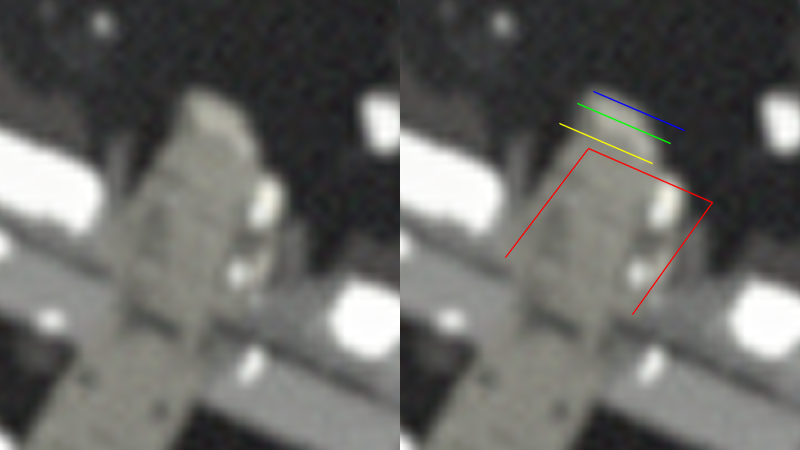

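The crop shows the lever tip at about (190,92)-(250,130), which gives a lever angle near 2.28 and puts the bar at about (-40, 203). There is no contact load yet, so I'll keep lowering.

>>> {"op": "move_arm", "data": {
  "targets": [
    {"dx": 0,"dy": 0,"dz": -0.01,"rx": 0,"ry": 0,"rz": 0},
    {"dx": 0,"dy": 0,"dz": -0.01,"rx": 0,"ry": 0,"rz": 0},
    {"dx": 0,"dy": 0,"dz": -0.01,"rx": 0,"ry": 0,"rz": 0},
    {"dx": 0,"dy": 0,"dz": -0.01,"rx": 0,"ry": 0,"rz": 0},
    {"dx": 0,"dy": 0,"dz": 0,"rx": 0,"ry": 0,"rz": 0},
    {"dx": 0,"dy": 0,"dz": 0,"rx": 0,"ry": 0,"rz": 0},
    {"dx": 0,"dy": 0,"dz": 0,"rx": 0,"ry": 0,"rz": 0},
    {"dx": 0,"dy": 0,"dz": 0,"rx": 0,"ry": 0,"rz": 0},
    {"dx": 0,"dy": 0,"dz": 0,"rx": 0,"ry": 0,"rz": 0},
    {"dx": 0,"dy": 0,"dz": 0,"rx": 0,"ry": 0,"rz": 0}
  ]
}}

```text
t: 44.4
tcp_pos: [0.5581, 0.0192, 0.2023]
tool_rot: [0.999, -0.039, -0.0, 0.0]
force: [-0.9, 3.1, 4.9]
finger_gap: 0.445
gripper_force: 22.0
```

```bash
python3 -c "
from g import *
avg(1)"
```

```text
meanF [-0.94  2.58  5.23]
t 44.45 case tcp [-22.8 114.7 202.2] F case [-0.9  2.6  5.2] gap 37.6 gf 21.954667568206787 rot err [-0.025 -0.333 -0.001]
```

>>> {"op": "move_arm", "data": {
  "targets": [
    {"dx": 0,"dy": 0,"dz": -0.01,"rx": 0,"ry": 0,"rz": 0},
    {"dx": 0,"dy": 0,"dz": -0.01,"rx": 0,"ry": 0,"rz": 0},
    {"dx": 0,"dy": 0,"dz": 0,"rx": 0,"ry": 0,"rz": 0},
    {"dx": 0,"dy": 0,"dz": 0,"rx": 0,"ry": 0,"rz": 0},
    {"dx": 0,"dy": 0,"dz": 0,"rx": 0,"ry": 0,"rz": 0},
    {"dx": 0,"dy": 0,"dz": 0,"rx": 0,"ry": 0,"rz": 0},
    {"dx": 0,"dy": 0,"dz": 0,"rx": 0,"ry": 0,"rz": 0},
    {"dx": 0,"dy": 0,"dz": 0,"rx": 0,"ry": 0,"rz": 0},
    {"dx": 0,"dy": 0,"dz": 0,"rx": 0,"ry": 0,"rz": 0},
    {"dx": 0,"dy": 0,"dz": 0,"rx": 0,"ry": 0,"rz": 0}
  ]
}}

```text
t: 45.7
tcp_pos: [0.5579, 0.0192, 0.2017]
tool_rot: [0.999, -0.039, -0.0, 0.0]
force: [-0.1, 2.0, 5.4]
finger_gap: 0.44
gripper_force: 22.1
```

```bash
python3 -c "
from g import *
avg(1)"
```

```text
meanF [-1.22  3.18  5.37]
t 45.75 case tcp [-22.9 114.7 201.7] F case [-1.2  3.2  5.4] gap 37.8 gf 22.07079291343689 rot err [-0.025 -0.334 -0.002]
```

>>> {"op": "move_arm", "data": {
  "targets": [
    {"dx": 0,"dy": 0,"dz": -0.01,"rx": 0,"ry": 0,"rz": 0},
    {"dx": 0,"dy": 0,"dz": -0.01,"rx": 0,"ry": 0,"rz": 0},
    {"dx": 0,"dy": 0,"dz": -0.01,"rx": 0,"ry": 0,"rz": 0},
    {"dx": 0,"dy": 0,"dz": 0,"rx": 0,"ry": 0,"rz": 0},
    {"dx": 0,"dy": 0,"dz": 0,"rx": 0,"ry": 0,"rz": 0},
    {"dx": 0,"dy": 0,"dz": 0,"rx": 0,"ry": 0,"rz": 0},
    {"dx": 0,"dy": 0,"dz": 0,"rx": 0,"ry": 0,"rz": 0},
    {"dx": 0,"dy": 0,"dz": 0,"rx": 0,"ry": 0,"rz": 0},
    {"dx": 0,"dy": 0,"dz": 0,"rx": 0,"ry": 0,"rz": 0},
    {"dx": 0,"dy": 0,"dz": 0,"rx": 0,"ry": 0,"rz": 0}
  ]
}}

```text
t: 47.0
tcp_pos: [0.5578, 0.0192, 0.201]
tool_rot: [0.999, -0.039, -0.0, 0.0]
force: [-1.7, 2.1, 5.5]
finger_gap: 0.445
gripper_force: 22.8
```

```bash
python3 -c "
from g import *
avg(1)"
```

```text
meanF [-1.48  1.75  5.86]
t 47.05 case tcp [-23.  114.7 201. ] F case [-1.5  1.8  5.9] gap 37.7 gf 22.75653675547801 rot err [-0.025 -0.334 -0.001]
```

>>> {"op": "move_arm", "data": {
  "targets": [
    {"dx": 0,"dy": 0,"dz": -0.02,"rx": 0,"ry": 0,"rz": 0},
    {"dx": 0,"dy": 0,"dz": 0,"rx": 0,"ry": 0,"rz": 0},
    {"dx": 0.03,"dy": 0,"dz": 0,"rx": 0,"ry": 0,"rz": 0},
    {"dx": 0.03,"dy": 0,"dz": 0,"rx": 0,"ry": 0,"rz": 0},
    {"dx": 0.03,"dy": -0.01,"dz": 0,"rx": 0,"ry": 0,"rz": 0},
    {"dx": 0.03,"dy": 0,"dz": 0,"rx": 0,"ry": 0,"rz": 0},
    {"dx": 0,"dy": 0,"dz": 0,"rx": 0,"ry": 0,"rz": 0},
    {"dx": 0,"dy": 0,"dz": 0,"rx": 0,"ry": 0,"rz": 0},
    {"dx": 0,"dy": 0,"dz": 0,"rx": 0,"ry": 0,"rz": 0},
    {"dx": 0,"dy": 0,"dz": 0,"rx": 0,"ry": 0,"rz": 0}
  ]
}}

```text
t: 48.3
tcp_pos: [0.558, 0.0193, 0.2008]
tool_rot: [0.999, -0.039, -0.004, 0.0]
force: [-7.8, 1.6, 11.9]
finger_gap: 0.443
gripper_force: 27.2
```

```bash
python3 -c "
from g import *
avg(1)"
```

```text
meanF [-6.93  1.1  12.33]
t 48.35 case tcp [-22.9 114.7 200.8] F case [-6.9  1.1 12.3] gap 37.6 gf 27.178925536572933 rot err [-0.026 -0.346 -0.002]
```

The contact height matches the fingertips on the near half in both tilts. So the bar must already be on the plate, with the legs sliding in the pinch. I'll loosen the grip, raise the fingers, regrip and draw.

>>> {"op": "move_arm", "data": {
  "claw": 54,
  "targets": [
    {"dx": -0.06,"dy": 0,"dz": 0.02,"rx": 0,"ry": 0,"rz": 0},
    {"dx": -0.06,"dy": 0.01,"dz": 0,"rx": 0,"ry": 0,"rz": 0},
    {"dx": 0,"dy": 0,"dz": 0,"rx": 0,"ry": 0,"rz": 0},
    {"dx": 0,"dy": 0,"dz": 0,"rx": 0,"ry": 0,"rz": 0},
    {"dx": 0,"dy": 0,"dz": 0.04,"rx": 0,"ry": 0,"rz": 0},
    {"dx": 0,"dy": 0,"dz": 0.04,"rx": 0,"ry": 0,"rz": 0},
    {"dx": 0,"dy": 0,"dz": 0.04,"rx": 0,"ry": 0,"rz": 0},
    {"dx": 0,"dy": 0,"dz": 0,"rx": 0,"ry": 0,"rz": 0},
    {"dx": 0,"dy": 0,"dz": 0,"rx": 0,"ry": 0,"rz": 0},
    {"dx": 0,"dy": 0,"dz": 0,"rx": 0,"ry": 0,"rz": 0}
  ]
}}

```text
t: 49.6
tcp_pos: [0.5582, 0.0192, 0.2038]
tool_rot: [0.999, -0.039, -0.0, 0.0]
force: [-0.7, 1.0, 0.6]
finger_gap: 0.536
gripper_force: 0.0
```

>>> {"op": "move_arm", "data": {
  "claw": 35,
  "targets": [
    {"dx": 0,"dy": 0,"dz": 0,"rx": 0,"ry": 0,"rz": 0},
    {"dx": 0,"dy": 0,"dz": 0,"rx": 0,"ry": 0,"rz": 0},
    {"dx": 0,"dy": 0,"dz": 0,"rx": 0,"ry": 0,"rz": 0},
    {"dx": 0,"dy": 0,"dz": 0,"rx": 0,"ry": 0,"rz": 0},
    {"dx": 0.04,"dy": 0,"dz": 0,"rx": 0,"ry": 0,"rz": 0},
    {"dx": 0.04,"dy": -0.01,"dz": 0,"rx": 0,"ry": 0,"rz": 0},
    {"dx": 0.04,"dy": 0,"dz": 0,"rx": 0,"ry": 0,"rz": 0},
    {"dx": 0.04,"dy": 0,"dz": 0,"rx": 0,"ry": 0,"rz": 0},
    {"dx": 0.04,"dy": -0.01,"dz": 0,"rx": 0,"ry": 0,"rz": 0},
    {"dx": 0,"dy": 0,"dz": 0,"rx": 0,"ry": 0,"rz": 0}
  ]
}}

```text
t: 50.85
tcp_pos: [0.5607, 0.0191, 0.2037]
tool_rot: [0.999, -0.039, -0.003, 0.0]
force: [-6.1, 0.2, 5.2]
finger_gap: 0.446
gripper_force: 20.7
```

```bash
python3 -c "
from g import *
st()"
```

```text
t 50.85 case tcp [-20.1 114.8 203.7] F case [-6.1 -0.2  5.2] gap 37.9 gf 20.732892751693726 rot err [-0.026 -0.343 -0.002]
```

>>> {"op": "move_arm", "data": {
  "targets": [
    {"dx": 0.03,"dy": 0,"dz": 0.02,"rx": 0,"ry": 0,"rz": 0},
    {"dx": 0.03,"dy": 0,"dz": 0,"rx": 0,"ry": 0,"rz": 0},
    {"dx": 0.03,"dy": -0.01,"dz": 0,"rx": 0,"ry": 0,"rz": 0},
    {"dx": 0.03,"dy": 0,"dz": 0,"rx": 0,"ry": 0,"rz": 0},
    {"dx": 0,"dy": 0,"dz": 0,"rx": 0,"ry": 0,"rz": 0},
    {"dx": 0,"dy": 0,"dz": 0,"rx": 0,"ry": 0,"rz": 0},
    {"dx": 0,"dy": 0,"dz": 0,"rx": 0,"ry": 0,"rz": 0},
    {"dx": 0,"dy": 0,"dz": 0,"rx": 0,"ry": 0,"rz": 0},
    {"dx": 0,"dy": 0,"dz": 0,"rx": 0,"ry": 0,"rz": 0},
    {"dx": 0,"dy": 0,"dz": 0,"rx": 0,"ry": 0,"rz": 0}
  ]
}}

```text
t: 52.1
tcp_pos: [0.5666, 0.0186, 0.2045]
tool_rot: [0.999, -0.039, 0.0, 0.0]
force: [-2.5, 2.5, 4.6]
finger_gap: 0.445
gripper_force: 20.7
```

```bash
python3 -c "
from g import *
st()"
```

```text
t 52.1 case tcp [-14.2 114.7 204.5] F case [-2.7  2.3  4.6] gap 37.8 gf 20.686775743961334 rot err [-0.025 -0.331 -0.001]
```

>>> {"op": "move_arm", "data": {
  "targets": [
    {"dx": 0.04,"dy": 0,"dz": 0,"rx": 0,"ry": 0,"rz": 0},
    {"dx": 0.04,"dy": 0,"dz": 0,"rx": 0,"ry": 0,"rz": 0},
    {"dx": 0.04,"dy": -0.01,"dz": 0,"rx": 0,"ry": 0,"rz": 0},
    {"dx": 0.04,"dy": 0,"dz": 0,"rx": 0,"ry": 0,"rz": 0},
    {"dx": 0,"dy": 0,"dz": 0,"rx": 0,"ry": 0,"rz": 0},
    {"dx": 0,"dy": 0,"dz": 0,"rx": 0,"ry": 0,"rz": 0},
    {"dx": 0,"dy": 0,"dz": 0,"rx": 0,"ry": 0,"rz": 0},
    {"dx": 0,"dy": 0,"dz": 0,"rx": 0,"ry": 0,"rz": 0},
    {"dx": 0,"dy": 0,"dz": 0,"rx": 0,"ry": 0,"rz": 0},
    {"dx": 0,"dy": 0,"dz": 0,"rx": 0,"ry": 0,"rz": 0}
  ]
}}

```text
t: 53.35
tcp_pos: [0.5703, 0.0183, 0.2042]
tool_rot: [0.999, -0.039, -0.0, 0.0]
force: [-0.5, 4.0, 0.4]
finger_gap: 0.444
gripper_force: 20.3
```

```bash
python3 - <<'E'
from g import *
st()
# lever angle by brightness profile: difference images of the lever outline in scene camera, numeric
I=cams.snapshot("scene");cv2.imwrite("pics/s_drag.png",I[:,:,::-1])
E
```

```text
t 53.35 case tcp [-10.5 114.7 204.2] F case [-0.8  4.   0.4] gap 37.7 gf 20.32908171415329 rot err [-0.025 -0.332 -0.001]
```

>>> {"op": "move_arm", "data": {
  "targets": [
    {"dx": 0.04,"dy": 0,"dz": 0,"rx": 0,"ry": 0,"rz": 0},
    {"dx": 0.04,"dy": 0,"dz": 0,"rx": 0,"ry": 0,"rz": 0},
    {"dx": 0.04,"dy": -0.01,"dz": 0,"rx": 0,"ry": 0,"rz": 0},
    {"dx": 0,"dy": 0,"dz": 0,"rx": 0,"ry": 0,"rz": 0},
    {"dx": 0,"dy": 0,"dz": 0,"rx": 0,"ry": 0,"rz": 0},
    {"dx": 0,"dy": 0,"dz": 0,"rx": 0,"ry": 0,"rz": 0},
    {"dx": 0,"dy": 0,"dz": 0,"rx": 0,"ry": 0,"rz": 0},
    {"dx": 0,"dy": 0,"dz": 0,"rx": 0,"ry": 0,"rz": 0},
    {"dx": 0,"dy": 0,"dz": 0,"rx": 0,"ry": 0,"rz": 0},
    {"dx": 0,"dy": 0,"dz": 0,"rx": 0,"ry": 0,"rz": 0}
  ]
}}

```text
t: 54.65
tcp_pos: [0.5718, 0.0182, 0.2036]
tool_rot: [0.999, -0.039, -0.002, 0.0]
force: [-4.5, 3.0, -1.9]
finger_gap: 0.449
gripper_force: 20.2
```

```bash
python3 - <<'E'
from g import *
st()
E
```

```text
t 54.65 case tcp [ -8.9 114.7 203.6] F case [-4.7  2.7 -1.9] gap 38.1 gf 20.24752289056778 rot err [-0.026 -0.339 -0.002]
```

The bar has stopped against the wall with Fx at -4.7 N, so it's seated. Now I'll release and raise the fingers beside the lever.

>>> {"op": "move_arm", "data": {
  "claw": 60,
  "targets": [
    {"dx": -0.03,"dy": 0,"dz": 0,"rx": 0,"ry": 0,"rz": 0},
    {"dx": 0,"dy": 0,"dz": 0,"rx": 0,"ry": 0,"rz": 0},
    {"dx": 0,"dy": 0,"dz": 0,"rx": 0,"ry": 0,"rz": 0},
    {"dx": 0,"dy": 0,"dz": 0.4,"rx": 0,"ry": 0,"rz": 0},
    {"dx": 0,"dy": 0,"dz": 0.5,"rx": 0,"ry": 0,"rz": 0},
    {"dx": -0.08,"dy": 0,"dz": 0.5,"rx": 0,"ry": 0,"rz": 0},
    {"dx": -0.08,"dy": 0.01,"dz": 0.47,"rx": 0,"ry": 0,"rz": 0},
    {"dx": 0,"dy": 0,"dz": 0,"rx": 0,"ry": 0,"rz": 0},
    {"dx": 0,"dy": 0,"dz": 0,"rx": 0,"ry": 0,"rz": 0},
    {"dx": 0,"dy": 0,"dz": 0,"rx": 0,"ry": 0,"rz": 0}
  ]
}}

```text
t: 55.9
tcp_pos: [0.5681, 0.0182, 0.2505]
tool_rot: [0.999, -0.039, -0.001, 0.0]
force: [0.3, 0.0, 0.2]
finger_gap: 0.602
gripper_force: 0.0
```

```bash
python3 - <<'E'
from g import *
st()
I=cams.snapshot("scene").astype(float).mean(2);np.save("s.npy",I)
# predicted lever far-edge profile: intensity along lever normal strip tips for several a
from scipy.ndimage import map_coordinates
def s(P): 
    q=proj("scene",w(p,P));return map_coordinates(I,[q[:,1],q[:,0]],order=1)
B=[(x,z) for z in(206,) for x in range(-44,-20,2)]
print("legs y132",np.round(s(np.array([(x,132,206+max(0,(x+27))*.3) for x in range(-44,20,4)])),0))
for a in np.arange(.9,2.4,.1):
    r=[lev(a,l,0) for l in(30,45,52,56,60,64)];print(round(a,1),np.round(s(np.array([(q[0],115,q[1]) for q in r]))))
E
```

```text
t 55.9 case tcp [-12.6 114.5 250.5] F case [0.3 0.1 0.2] gap 51.1 gf 0.0 rot err [-0.025 -0.335 -0.001]
legs y132 [ 81.  95. 102. 113. 157. 164. 179. 177. 182. 184. 181. 167. 164. 164.
 177. 174.]
0.9 [122. 177. 198. 198. 180. 150.]
1.0 [111. 126. 151. 167. 169. 158.]
1.1 [127. 124. 124. 124. 125. 125.]
1.2 [137. 110.  99. 100.  99.  97.]
1.3 [124. 107. 115. 117. 120. 124.]
1.4 [111. 132. 148. 154. 152. 154.]
1.5 [119. 225. 184. 150. 144. 155.]
1.6 [154. 175. 133. 129. 138. 167.]
1.7 [223. 120. 139. 188. 211. 180.]
1.8 [242. 143. 237. 223. 182. 120.]
1.9 [207. 240. 235. 210. 155. 118.]
2.0 [155. 248. 231. 204. 169. 155.]
2.1 [127. 242. 233. 219. 197. 225.]
2.2 [122. 241. 239. 228. 222. 250.]
2.3 [125. 241. 242. 229. 245. 253.]
```

>>> {"op": "move_arm", "data": {
  "claw": 0,
  "targets": [
    {"dx": 0,"dy": 0,"dz": 0,"rx": 0,"ry": 0,"rz": 0},
    {"dx": 0,"dy": 0,"dz": 0,"rx": 0,"ry": 0,"rz": 0},
    {"dx": 0,"dy": 0,"dz": 0,"rx": 0,"ry": 0,"rz": 0},
    {"dx": 0,"dy": 0.01,"dz": 0.03,"rx": 0,"ry": 0,"rz": 0},
    {"dx": 0.45,"dy": -0.03,"dz": 0,"rx": 0,"ry": 0,"rz": 0},
    {"dx": 0.45,"dy": -0.03,"dz": 0,"rx": 0,"ry": 0,"rz": 0},
    {"dx": 0.16,"dy": -0.01,"dz": -0.03,"rx": 0,"ry": 0,"rz": 0},
    {"dx": 0.16,"dy": -0.01,"dz": -0.07,"rx": 0,"ry": 0,"rz": 0},
    {"dx": 0,"dy": 0,"dz": 0,"rx": 0,"ry": 0,"rz": 0},
    {"dx": 0,"dy": 0,"dz": 0,"rx": 0,"ry": 0,"rz": 0}
  ]
}}

```text
t: 57.2
tcp_pos: [0.5988, 0.0165, 0.2491]
tool_rot: [0.999, -0.039, -0.0, 0.0]
force: [-0.6, 0.3, 0.4]
finger_gap: 0.003
gripper_force: 0.0
```

```bash
python3 - <<'E'
from g import *
st()
E
```

```text
t 57.2 case tcp [ 18.1 115.2 249.1] F case [-0.7  0.3  0.4] gap 0.3 gf 0.0 rot err [-0.025 -0.333 -0.001]
```

>>> {"op": "move_arm", "data": {
  "targets": [
    {"dx": 0.15,"dy": -0.01,"dz": -0.08,"rx": 0,"ry": 0,"rz": 0},
    {"dx": 0.15,"dy": -0.01,"dz": -0.09,"rx": 0,"ry": 0,"rz": 0},
    {"dx": 0.13,"dy": -0.01,"dz": -0.1,"rx": 0,"ry": 0,"rz": 0},
    {"dx": 0.12,"dy": -0.01,"dz": -0.12,"rx": 0,"ry": 0,"rz": 0},
    {"dx": 0.11,"dy": -0.01,"dz": -0.13,"rx": 0,"ry": 0,"rz": 0},
    {"dx": 0.1,"dy": -0.01,"dz": -0.14,"rx": 0,"ry": 0,"rz": 0},
    {"dx": 0.08,"dy": -0.01,"dz": -0.15,"rx": 0,"ry": 0,"rz": 0},
    {"dx": 0,"dy": 0,"dz": 0,"rx": 0,"ry": 0,"rz": 0},
    {"dx": 0,"dy": 0,"dz": 0,"rx": 0,"ry": 0,"rz": 0},
    {"dx": 0,"dy": 0,"dz": 0,"rx": 0,"ry": 0,"rz": 0}
  ]
}}

```text
t: 58.45
tcp_pos: [0.6199, 0.0146, 0.2287]
tool_rot: [0.999, -0.039, -0.0, 0.0]
force: [-0.1, 0.6, 0.6]
finger_gap: -0.004
gripper_force: 0.2
```

```bash
python3 - <<'E'
from g import *
st()
E
```

```text
t 58.45 case tcp [ 39.2 115.  228.7] F case [-0.2  0.6  0.6] gap -0.3 gf 0.1925407920498401 rot err [-0.024 -0.333 -0.001]
```

```bash
python3 - <<'E'
from g import *
I=cams.snapshot("scene").astype(float).mean(2);np.save("s2.npy",I)
J=cv2.imread("pics/scene0.png").astype(float).mean(2);S=np.load("s.npy")
q=lambda P:np.round(proj("scene",w(p,P))[0]).astype(int).tolist()
for a in(.3,.9,1.2,1.6,2.0,2.4):
    print(a,[q((lev(a,l,3)[0],y,lev(a,l,3)[1])) for l,y in((57,103),(57,127),(30,115))])
print("plate",q((-53,103,203)),q((-53,127,203)),"seat",q((-27,103,206)),q((-27,127,206)),"tcp",q((39,115,229)))
print("far edge",q((70,103,200)),q((70,127,200)))
for n,A in(("t0",J),("t55",S),("now",I)):
    print(n)
    for v in range(172,222,2): print(v," ".join(f"{int(A[v,u]/10):2d}" for u in range(324,366,2)))
E
```

```text
0.3 [[326, 214], [336, 219], [337, 209]]
0.9 [[330, 201], [341, 205], [339, 201]]
1.2 [[334, 193], [344, 198], [341, 198]]
1.6 [[339, 184], [349, 188], [343, 193]]
2.0 [[343, 177], [354, 182], [346, 190]]
2.4 [[347, 175], [357, 179], [348, 188]]
plate [350, 178] [360, 182] seat [345, 186] [355, 190] tcp [337, 207]
far edge [325, 222] [335, 227]
t0
172  3  4  4  4  4  5  7 11 13 19 22 23 24 24 24 24 22 17 14 11  9
174  3  3  3  4  3  3  3  4  6 13 18 18 22 24 24 24 24 24 23 16 11
176  4  4  4  4  4  4  4  5  7 13 12  8 12 18 21 23 24 25 24 24 24
178  4  3  4  4  4  6  7  7  8 15 11  7 10 21 21 18 20 23 24 24 25
180 12 12  9  5  6  7  7  7 12 16 16 15 17 23 24 23 21 17 22 24 25
182 16 23 24 22 14  8  7  7 16 16 15 15 17 21 23 23 22 16 12 14 21
184 24 24 24 24 24 23 16 12 15 13 14 15 15 15 19 23 18 14  8  7  7
186 23 24 24 24 24 24 24 21 14 11 10 12 13 15 22 22 15 10  7  7  7
188 12 17 22 24 24 24 24 19 15 11 11 11 11 14 23 19 11  7  7  7  7
190 15  9 11 14 20 24 22 14 16 18 16 12 11 11 14 14  7  7  7  7  7
192 24 23 17 11 11 13 17 11 10 12 16 17 17 12 12 14 13  8  7  7  7
194 24 24 24 
[... 3582 characters left out ...]
  4  4  4  4  5  4  3  4  3  8
202  7  7  7  5  9  6  5  4  4  4  4  3  4  4  4  3  3  3  3  3 18
204  7  7  7  4  9  6  8  6  3  3  6  3  3  3  3  5  7  5  6  8 20
206  7  7  7  8  9  7  9  7  3  7 13 11  7 10 20 21 23 22 14  9 10
208  7  8  7 12 11  7  9  6  3 11 11 16 13 20 24 24 24 24 24 22 14
210  7  7 10 12 11 10 10  9  8  9 10  8  7 17 23 24 24 24 24 24 20
212 11  8 12 13 11 12 12 11 10 10  9  4  4  7 10 16 23 24 24 21 11
214 24 20 20 16 12 12 11 11 10 11  9  3  6  7  7  7  9 15 21 16 12
216 25 24 22 14 12 12 12 10 10 12  7  5  7  7  8  7  7  7  6  9 13
218 24 24 19 13 13 12 12 12 11  8  7  7  7  7  7  7  7  7  3  3  5
220 24 25 23 14 13 12 12 13 10  7  7  7  7  7  7  7  7  4  3  2  3
```

>>> {"op": "move_arm", "data": {
  "targets": [
    {"dx": 0.06,"dy": 0,"dz": -0.14,"rx": 0,"ry": 0,"rz": 0},
    {"dx": 0.03,"dy": 0,"dz": -0.08,"rx": 0,"ry": 0,"rz": 0},
    {"dx": 0.02,"dy": 0,"dz": -0.08,"rx": 0,"ry": 0,"rz": 0},
    {"dx": 0.01,"dy": 0,"dz": -0.04,"rx": 0,"ry": 0,"rz": 0},
    {"dx": 0,"dy": 0,"dz": 0,"rx": 0,"ry": 0,"rz": 0},
    {"dx": 0,"dy": 0,"dz": 0,"rx": 0,"ry": 0,"rz": 0},
    {"dx": 0,"dy": 0,"dz": 0,"rx": 0,"ry": 0,"rz": 0},
    {"dx": 0,"dy": 0,"dz": 0,"rx": 0,"ry": 0,"rz": 0},
    {"dx": 0,"dy": 0,"dz": 0,"rx": 0,"ry": 0,"rz": 0},
    {"dx": 0,"dy": 0,"dz": 0,"rx": 0,"ry": 0,"rz": 0}
  ]
}}

```text
t: 59.75
tcp_pos: [0.6227, 0.0145, 0.222]
tool_rot: [0.999, -0.039, -0.0, 0.001]
force: [-4.6, -0.8, 8.1]
finger_gap: 0.001
gripper_force: 4.4
```

```bash
python3 - <<'E'
from g import *
st()
E
```

```text
t 59.75 case tcp [ 42. 115. 222.] F case [-4.5 -1.1  8.1] gap 0.1 gf 4.449475798755884 rot err [-0.023 -0.332 -0.002]
```

>>> {"op": "move_arm", "data": {
  "targets": [
    {"dx": 0,"dy": 0,"dz": -0.02,"rx": 0,"ry": 0,"rz": 0},
    {"dx": 0,"dy": 0,"dz": -0.02,"rx": 0,"ry": 0,"rz": 0},
    {"dx": 0,"dy": 0,"dz": -0.02,"rx": 0,"ry": 0,"rz": 0},
    {"dx": 0,"dy": 0,"dz": -0.02,"rx": 0,"ry": 0,"rz": 0},
    {"dx": 0,"dy": 0,"dz": -0.01,"rx": 0,"ry": 0,"rz": 0},
    {"dx": 0,"dy": 0,"dz": -0.01,"rx": 0,"ry": 0,"rz": 0},
    {"dx": 0,"dy": 0,"dz": 0,"rx": 0,"ry": 0,"rz": 0},
    {"dx": 0,"dy": 0,"dz": 0,"rx": 0,"ry": 0,"rz": 0},
    {"dx": 0,"dy": 0,"dz": 0,"rx": 0,"ry": 0,"rz": 0},
    {"dx": 0,"dy": 0,"dz": 0,"rx": 0,"ry": 0,"rz": 0}
  ]
}}

```text
t: 61.0
tcp_pos: [0.6229, 0.0145, 0.2213]
tool_rot: [0.999, -0.039, 0.001, 0.001]
force: [-6.3, 0.4, 15.6]
finger_gap: -0.001
gripper_force: 8.0
```

```bash
python3 - <<'E'
from g import *
st()
E
```

```text
t 61.0 case tcp [ 42.3 115.1 221.3] F case [-6.3 -0.1 15.6] gap -0.1 gf 8.034790959209204 rot err [-0.023 -0.33  -0.002]
```

>>> {"op": "move_arm", "data": {
  "targets": [
    {"dx": -0.02,"dy": 0,"dz": 0,"rx": 0,"ry": 0,"rz": 0},
    {"dx": -0.02,"dy": 0,"dz": 0,"rx": 0,"ry": 0,"rz": 0},
    {"dx": -0.02,"dy": 0,"dz": -0.02,"rx": 0,"ry": 0,"rz": 0},
    {"dx": 0,"dy": 0,"dz": -0.02,"rx": 0,"ry": 0,"rz": 0},
    {"dx": 0,"dy": 0,"dz": -0.02,"rx": 0,"ry": 0,"rz": 0},
    {"dx": 0,"dy": 0,"dz": 0,"rx": 0,"ry": 0,"rz": 0},
    {"dx": 0,"dy": 0,"dz": 0,"rx": 0,"ry": 0,"rz": 0},
    {"dx": 0,"dy": 0,"dz": 0,"rx": 0,"ry": 0,"rz": 0},
    {"dx": 0,"dy": 0,"dz": 0,"rx": 0,"ry": 0,"rz": 0},
    {"dx": 0,"dy": 0,"dz": 0,"rx": 0,"ry": 0,"rz": 0}
  ]
}}

```text
t: 62.25
tcp_pos: [0.6233, 0.0144, 0.2194]
tool_rot: [0.999, -0.039, 0.003, 0.001]
force: [-1.1, -0.2, 11.4]
finger_gap: -0.003
gripper_force: 5.6
```

```bash
python3 - <<'E'
from g import *
st()
E
```

```text
t 62.25 case tcp [ 42.7 115.  219.4] F case [-1.1 -0.3 11.4] gap -0.2 gf 5.575054278597236 rot err [-0.023 -0.322 -0.001]
```

>>> {"op": "move_arm", "data": {
  "targets": [
    {"dx": 0,"dy": 0,"dz": -0.02,"rx": 0,"ry": 0,"rz": 0},
    {"dx": 0,"dy": 0,"dz": -0.02,"rx": 0,"ry": 0,"rz": 0},
    {"dx": 0,"dy": 0,"dz": -0.02,"rx": 0,"ry": 0,"rz": 0},
    {"dx": 0,"dy": 0,"dz": -0.01,"rx": 0,"ry": 0,"rz": 0},
    {"dx": 0,"dy": 0,"dz": 0,"rx": 0,"ry": 0,"rz": 0},
    {"dx": 0,"dy": 0,"dz": 0,"rx": 0,"ry": 0,"rz": 0},
    {"dx": 0,"dy": 0,"dz": 0,"rx": 0,"ry": 0,"rz": 0},
    {"dx": 0,"dy": 0,"dz": 0,"rx": 0,"ry": 0,"rz": 0},
    {"dx": 0,"dy": 0,"dz": 0,"rx": 0,"ry": 0,"rz": 0},
    {"dx": 0,"dy": 0,"dz": 0,"rx": 0,"ry": 0,"rz": 0}
  ]
}}

```text
t: 63.5
tcp_pos: [0.6235, 0.0144, 0.2168]
tool_rot: [0.999, -0.039, 0.003, 0.001]
force: [1.1, -0.8, 8.7]
finger_gap: 0.005
gripper_force: 4.4
```

```bash
python3 - <<'E'
from g import *
st()
E
```

```text
t 63.5 case tcp [ 42.8 115.1 216.8] F case [ 1.2 -0.7  8.7] gap 0.4 gf 4.394063340732828 rot err [-0.023 -0.322 -0.001]
```

>>> {"op": "move_arm", "data": {
  "targets": [
    {"dx": 0,"dy": 0,"dz": -0.02,"rx": 0,"ry": 0,"rz": 0},
    {"dx": 0,"dy": 0,"dz": -0.02,"rx": 0,"ry": 0,"rz": 0},
    {"dx": 0,"dy": 0,"dz": -0.02,"rx": 0,"ry": 0,"rz": 0},
    {"dx": 0,"dy": 0,"dz": 0,"rx": 0,"ry": 0,"rz": 0},
    {"dx": 0,"dy": 0,"dz": 0,"rx": 0,"ry": 0,"rz": 0},
    {"dx": 0,"dy": 0,"dz": 0,"rx": 0,"ry": 0,"rz": 0},
    {"dx": 0,"dy": 0,"dz": 0,"rx": 0,"ry": 0,"rz": 0},
    {"dx": 0,"dy": 0,"dz": 0,"rx": 0,"ry": 0,"rz": 0},
    {"dx": 0,"dy": 0,"dz": 0,"rx": 0,"ry": 0,"rz": 0},
    {"dx": 0,"dy": 0,"dz": 0,"rx": 0,"ry": 0,"rz": 0}
  ]
}}

```text
t: 64.75
tcp_pos: [0.6235, 0.0144, 0.2167]
tool_rot: [0.999, -0.039, 0.003, 0.001]
force: [-1.8, 0.4, 14.4]
finger_gap: -0.002
gripper_force: 7.4
```

```bash
python3 - <<'E'
from g import *
st()
E
```

```text
t 64.75 case tcp [ 42.9 115.  216.7] F case [-1.8  0.2 14.4] gap -0.2 gf 7.370504206046462 rot err [-0.023 -0.321 -0.001]
```

The lever is on its hard stop: z holds at 216.7 while the force rises. I'll retreat upward.

>>> {"op": "move_arm", "data": {
  "targets": [
    {"dx": 0,"dy": 0,"dz": 0.1,"rx": 0,"ry": 0,"rz": 0},
    {"dx": 0,"dy": 0,"dz": 0.2,"rx": 0,"ry": 0,"rz": 0},
    {"dx": 0,"dy": 0,"dz": 0.4,"rx": 0,"ry": 0,"rz": 0},
    {"dx": 0,"dy": 0,"dz": 0.8,"rx": 0,"ry": 0,"rz": 0},
    {"dx": 0,"dy": 0,"dz": 0.8,"rx": 0,"ry": 0,"rz": 0},
    {"dx": 0,"dy": 0,"dz": 0.8,"rx": 0,"ry": 0,"rz": 0},
    {"dx": 0,"dy": 0,"dz": 0.4,"rx": 0,"ry": 0,"rz": 0},
    {"dx": 0,"dy": 0,"dz": 0,"rx": 0,"ry": 0,"rz": 0},
    {"dx": 0,"dy": 0,"dz": 0,"rx": 0,"ry": 0,"rz": 0},
    {"dx": 0,"dy": 0,"dz": 0,"rx": 0,"ry": 0,"rz": 0}
  ]
}}

```text
t: 66.0
tcp_pos: [0.621, 0.0148, 0.2998]
tool_rot: [0.999, -0.039, -0.001, 0.0]
force: [-0.7, -0.3, 0.2]
finger_gap: 0.001
gripper_force: 0.0
```

```bash
python3 - <<'E'
from g import *
st()
from station import order
print(order.sign_off())
E
```

```text
t 66.0 case tcp [ 40.3 115.2 299.8] F case [-0.7 -0.3  0.2] gap 0.1 gf 0.0 rot err [-0.025 -0.336 -0.001]
the job is handed in; nothing more can be done
None
```

I handed the job in at 66 s with the left lever pressed onto its hard stop and the robot clear. No verdict came back, I didn't check by picture that the bail is hooked, and the fingertips dragged on the near half while I was hooking it (wrist force 13 to 16 N), so the 12 N keeper limit may have been broken.

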